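Pack the cartons and snap the food box shut

ROBOT

A 6-joint arm with a two-finger parallel gripper is mounted at the origin on the work surface. World frame = base frame: x ahead of the robot, y to its left, z up, the work surface at z = 0. Lengths are in m, angles in degrees, forces in N, time in s.
With the tool pointing down it reaches from about 0.3 to 0.75 m from the base axis. Payload 8.5 kg.
Tool frame: the origin (TCP) lies midway between the tips of the shut fingers; the grasp point (between the pads) lies 19 mm behind it (env.hold_point_z is the distance from the TCP to the grasp point, in m); z points along the fingers, y is the line along which they close (so a half turn about z gives the same grasp; the last joint's range is limited). The gripper opens to 85 mm and grips with 20 to 120 N. Pads are 22 mm wide; open, the fingers measure 114 mm over their backs; the gripper's body (76 mm by 85 mm) begins 54 mm behind the grasp point. The pads swing forward as they close: fully open they stand 13 mm farther back than shut.
Start: joints at [-80.976, 21.807, 74.336, -0, 83.858, -12.336], TCP at [0.2, -0.512, 0.231] pointing down, gripper open.
Joint ranges: [-178.18, 178.18], [-50.72, 133.34], [12.68, 142.11], [-81.47, 261.47], [9.98, 163.14], [-165.26, 165.26]. Speed limits (degrees/s): [136.94, 136.94, 180, 180, 180, 180].

INTERFACE

Orientations are given as a 3x3 rotation matrix whose columns are the frame's x, y, z axes.
In Python, from rig import observe, get_image, camera_info, env gives the robot as it stands.
- The arm moves only by the tool drive_tool, never from a script. Its arguments are lists of equal length, an entry for each row: "offset": the shift along the tool's x, y, z in units of 40 mm (1.0 is 40 mm), a list of three; "turn": the turn, a rotation vector about the tool's x, y, z in units of 6 degrees (1.0 is 6 degrees), a list of three; "hand": the opening, from 0 (shut) to 1 (fully open). A call has exactly 10 rows; each row shifts and turns the commanded pose from where the row before left it, along the tool's axes as they then stand; what a row does not reach is not made up. A row lasts 1/8 s, in which the tool goes at most 62.5 mm and 10.7 degrees, less where a joint would pass 70% of its speed; a pose out of reach is approached as far as the arm can. A call is refused whole if a number of a shift passes 1 or a number of a turn 1, either way. A call with a gripper value outside its range is refused whole. The fingers move at their own pace and stop on an object; "newtons" is the grip in N (left out, the last holds). Time passes only in rows, so rows that do not move let the fingers close, or fill a call up. It gives the time, the measured TCP pose, the force, the opening and the grip force at its end, in the units of the state.
- observe(): the state, without advancing time (a new reading comes with each control period).
- get_image(name): name is "scene" or "top"; returns the picture (420x560x3 uint8, blue, green, red); there is no depth.
- camera_info(name): a dict with "fx", "fy", "cx", "cy" (pixels), "k1" (the pictures are not rectified: a ray, as slopes to the right and down, at radius r is drawn at 1 + k1 r^2 times it, then the intrinsics apply), "world_to_cam" (4x4, takes a point from world to camera coordinates). Camera axes: x right, y down, z forward; pixel columns grow to the right and rows downward; lengths in m; the calibration is good to about 2 mm. A picture is of the moment at which its call begins. camera_info takes no time and is no camera call.
- env.close_job(): hands the job in; it is judged then, once.
The state is a dict: "time_s": time; "q": joint angles; "qvel": joint speeds; "joint_efforts": joint torques, N m; "position": TCP position; "tool_rot": TCP orientation; "ft_force": force on the tool from outside, world axes, zero at the start; "wrist_torque": the same for the moment, N m; "grip_width": finger opening in m; "gripper_force": force on a finger pad.
Only numpy, scipy, OpenCV 4.12 (cv2) and the standard library are available. Lean on these libraries where they do the work, as an engineer would, in place of code of your own. Each camera call takes 0.05 s, during which the arm holds its last target. There are 200 camera calls.

TASK

Pack every cardboard carton from the chopping board into the open white food box, then shut its hinged grey lid, and with the lid shut flip all four side clips fully down so that they lie against the box. Also slide the black date slider on top of the lid so that it lines up with the steel marker beside its track, and leave the sugar pot standing where it is.

Things in the scene. Friction and masses are not known exactly. Their poses are not given: they have to be found in the camera images.
- carton_a_center (a point): plain white cardboard carton with a brown paper band, 58 (its x) x 44 (its y) x 60 mm (its z, upright at the start), about 120 g, rigid; this point is its very centre, 30 mm above its underside. Two to four such identical cartons are there in a given run, all standing on the chopping board at the start; an absent one has no pose
- carton_b_center (a point): plain white cardboard carton with a brown paper band, 58 (its x) x 44 (its y) x 60 mm (its z, upright at the start), about 120 g, rigid; this point is its very centre, 30 mm above its underside. Two to four such identical cartons are there in a given run, all standing on the chopping board at the start; an absent one has no pose
- carton_c_center (a point): plain white cardboard carton with a brown paper band, 58 (its x) x 44 (its y) x 60 mm (its z, upright at the start), about 120 g, rigid; this point is its very centre, 30 mm above its underside. Two to four such identical cartons are there in a given run, all standing on the chopping board at the start; an absent one has no pose
- carton_d_center (a point): plain white cardboard carton with a brown paper band, 58 (its x) x 44 (its y) x 60 mm (its z, upright at the start), about 120 g, rigid; this point is its very centre, 30 mm above its underside. Two to four such identical cartons are there in a given run, all standing on the chopping board at the start; an absent one has no pose
- box_floor (a point): centre of the inner floor of the white plastic food box (fixed to the worktop, it does not slide). Outer size 140 (its x) x 260 (its y) x 72 mm high without the lid, walls and floor 5 mm, so this point is 5 mm above the worktop and the open inside is 130 x 250 x 67 mm deep. Its x axis points to the lid hinge side (away from the robot), y along the hinge, to the left as the robot sees it, z up
- lid (a joint): opening angle of the lid: 0 = shut flat on the box, grows as it opens, 1.57 = upright, stop at 1.9; at the start 1.6 to 1.8, leaning slightly away from the robot. Its stiff hinge stays where it is left; about 4 N at its free edge moves it
- lid_hinge (a point): middle of the lid's hinge axis, on the far top edge of the box: 70 mm along the box's x from the middle of the box, 72 mm above the worktop. The lid is a grey plate 146 x 266 x 8 mm; the hinge axis lies in its underside, its free edge is 143 mm from the axis, and when shut its top is 80 mm above the worktop
- lid_edge (a point): middle of the lid's free edge, on its outer (top) face, 143 mm from the hinge axis; the edge is bare for 45 mm either side of this point, between the two front clips
- clip_front_left (a joint): angle of the front left clip: 0 = it sticks straight out level with the lid, negative = it slants upward of the lid (down to -0.6), growing as it is flipped down, 1.52 = stop, hanging flat along the box wall. Stays where it is left; about 1.2 N at its outer end moves it. At the start between -0.35 and 0.1
- clip_front_right (a joint): angle of the front right clip: 0 = it sticks straight out level with the lid, negative = it slants upward of the lid (down to -0.6), growing as it is flipped down, 1.52 = stop, hanging flat along the box wall. Stays where it is left; about 1.2 N at its outer end moves it. At the start between -0.35 and 0.1
- clip_left (a joint): angle of the left clip: 0 = it sticks straight out level with the lid, negative = it slants upward of the lid (down to -0.6), growing as it is flipped down, 1.52 = stop, hanging flat along the box wall. Stays where it is left; about 1.2 N at its outer end moves it. At the start between -0.35 and 0.1
- clip_right (a joint): angle of the right clip: 0 = it sticks straight out level with the lid, negative = it slants upward of the lid (down to -0.6), growing as it is flipped down, 1.52 = stop, hanging flat along the box wall. Stays where it is left; about 1.2 N at its outer end moves it. At the start between -0.35 and 0.1
- clip_front_left_pivot (a point): middle of the hinge axis of the front left clip, on the edge of the lid. The clip is a white plastic flap 40 mm wide (along its axis), 36 mm long outward from the axis, 5 mm thick. With the lid shut the axis lies 76 mm above the box's underside, 77 mm towards the robot (box -x) and 65 mm to the left (box +y) of the box's middle; the clip sticks out along box -x
- clip_front_right_pivot (a point): middle of the hinge axis of the front right clip, on the edge of the lid. The clip is a white plastic flap 40 mm wide (along its axis), 36 mm long outward from the axis, 5 mm thick. With the lid shut the axis lies 76 mm above the box's underside, 77 mm towards the robot (box -x) and 65 mm to the right (box -y) of the box's middle; the clip sticks out along box -x
- clip_left_pivot (a point): middle of the hinge axis of the left clip, on the edge of the lid. The clip is a white plastic flap 40 mm wide (along its axis), 36 mm long outward from the axis, 5 mm thick. With the lid shut the axis lies 76 mm above the box's underside, 137 mm to the left (box +y) of the box's middle; the clip sticks out along box +y
- clip_right_pivot (a point): middle of the hinge axis of the right clip, on the edge of the lid. The clip is a white plastic flap 40 mm wide (along its axis), 36 mm long outward from the axis, 5 mm thick. With the lid shut the axis lies 76 mm above the box's underside, 137 mm to the right (box -y) of the box's middle; the clip sticks out along box -y
- slider (a joint): position of the date slider along its track, m: 0 = right end (box -y), 0.1 = left end (box +y). Moves with about 1.5 N and stays where it is left. At the start 0 to 0.025
- slider_knob (a point): centre of the black slider grip on the outer (top) face of the lid, a block 30 mm (across the track) x 14 mm (along the track) x 26 mm high; this point is 15 mm above the lid's top face, the grip's top 28 mm above it. The track runs along box y, 73 mm from the hinge axis, on top when the lid is shut
- marker_bar (a point): centre of the steel marker bar, 20 mm long across the track's direction, 4 mm wide, lying flat on the lid's outer face beside the track, on its free-edge side (29 mm from the middle of the track). It stays put; its own y axis points along the track (box +y). The slider is lined up when its middle is level with this bar, measured along the track
- sugar_pot_center (a point): lidded white ceramic sugar pot, 92 mm across, 109 mm high, standing on the board; this point is 50 mm above its underside
There are look-alikes about, which are no part of the job. Leave any green or yellow look-alike of the part that bears carton_a_center alone.

How it is judged:
By the outcome, as a careful person would: the job done as asked, in the order asked, and still so for the second after the job is handed in, with the robot touching nothing.
Of carton_a, carton_b, carton_c, carton_d only 2 to 4 are there at a start; the rules pass over those that are not, and their reading is None.
At some moment in a run one of carton_a, carton_b, carton_c, carton_d may be knocked a few centimetres aside while the robot is not near it.
Once in a run the grip may slacken for a moment while it holds something.
It also fails if it takes over 210 s, if anything falls off the work surface, if the arm or the gripper's body presses on something with over 40 N, if the wrist force passes 120 N, or if a joint passes its speed limit or range.

## Working session

There is one attempt and no reset: what is moved stays moved. The work goes in short steps, Python scripts to look and compute and a tool call to move; the robot and the scene stay as the last step left them, time stands still between calls to the robot, and variables do not carry over. Pictures are saved under pics/ and viewed, at most 14 in all, crops included, and the job is handed in when it is done.

Besides the shell and the picture viewer there is one more tool, called after "Request:" as name(argument=value, ...), one argument or row to a line, values as JSON. drive_tool: Moves the arm, as the interface text tells. Its arguments: {"type":"object","properties":{"offset":{"type":"array"},"turn":{"type":"array"},"hand":{"type":"array"},"newtons":{"type":"number"}},"required":["offset","turn","hand"]}

```bash
ls; mkdir -p pics; python3 - <<'E'
from rig import observe,get_image,camera_info,env
import cv2,numpy as np
for n in("scene","top"):
    im=get_image(n); cv2.imwrite(f"pics/{n}0.png",im)
    c=camera_info(n); print(n,{k:(np.round(v,4).tolist()) for k,v in c.items()})
s=observe(); print(s)
E
```

```text
pics
scene {'fx': 437.3398, 'fy': 437.3398, 'cx': 277.9816, 'cy': 205.4344, 'k1': -0.0618, 'world_to_cam': [[0.9965, 0.0813, 0.0213, -0.5159], [0.0712, -0.6825, -0.7274, -0.0041], [-0.0446, 0.7263, -0.6859, 1.0721], [0.0, 0.0, 0.0, 1.0]]}
top {'fx': 475.2352, 'fy': 475.2352, 'cx': 281.6764, 'cy': 208.0333, 'k1': 0.0342, 'world_to_cam': [[0.0283, -0.9994, -0.0203, -0.0356], [-0.9937, -0.0259, -0.1091, 0.5186], [0.1086, 0.0232, -0.9938, 1.382], [0.0, 0.0, 0.0, 1.0]]}
{'time_s': 0.1, 'q': array([-8.09753426e+01,  2.18391745e+01,  7.43781247e+01, -1.22552972e-03,
        8.38588954e+01, -1.23389479e+01]), 'qvel': array([-0.00346289, -0.10357188, -0.21352596,  0.0754691 , -0.03577051,
        0.08311897]), 'joint_efforts': array([ 3.00717125e-03, -4.49223769e+01, -2.31657690e+01, -1.80916177e-04,
        3.64209147e-03,  2.17878153e-05]), 'position': array([ 0.20028019, -0.51196379,  0.23076782]), 'tool_rot': array([[ 9.31286592e-01,  3.64287291e-01, -2.29602593e-04],
       [ 3.64287268e-01, -9.31285708e-01,  1.31004839e-03],
       [ 2.63408366e-04, -1.30367180e-03, -9.99999116e-01]]), 'ft_force': array([-0.2484913 , -0.05261975, -0.30598164]), 'wrist_torque': array([0.01559848, 0.03314763, 0.00088342]), 'gripper_force': 0.0, 'grip_width': 0.08522744749123966}
```

View pics/scene0.png

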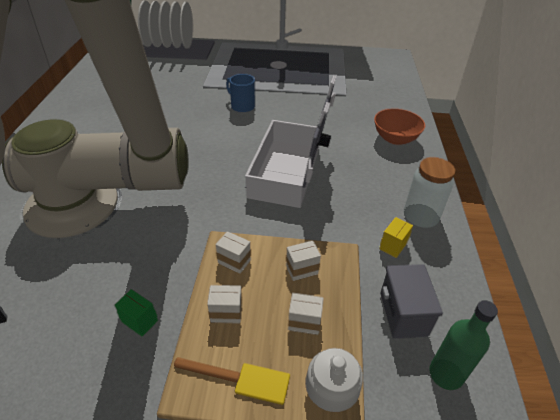

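View pics/top0.png

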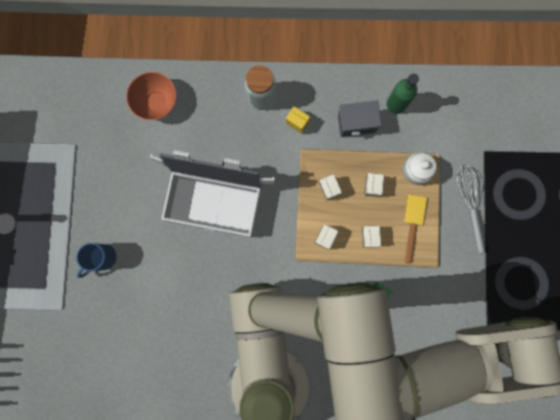

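Scene shows four white cartons on the board at scene px (233,252), (303,262), (225,303) and (306,313). In the top view they are at (331,187), (375,184), (326,237) and (373,237). The green block at scene (136,312) and the yellow one at (397,237) are look-alikes to leave alone. The box is near top px (212,205). Next I'll enlarge the crops.

```bash
cat > h.py <<'E'
from rig import observe,get_image,camera_info,env
import cv2,numpy as np
def ray(n,px):
    c=camera_info(n); T=np.array(c["world_to_cam"])
    d=(np.atleast_2d(px).astype(float)-[c["cx"],c["cy"]])/[c["fx"],c["fy"]]
    u=d.copy()
    for _ in range(20): u=d/(1+c["k1"]*(u**2).sum(1,keepdims=True))
    R=T[:3,:3]; o=-R.T@T[:3,3]
    return o,np.c_[u,np.ones(len(u))]@R
def plane(n,px,z):
    o,d=ray(n,px); return o+d*((z-o[2])/d[:,2])[:,None]
def tri(ps,pt):
    o1,d1=ray("scene",ps);o2,d2=ray("top",pt);out=[]
    for a,b in zip(d1,d2):
        a=a/np.linalg.norm(a);b=b/np.linalg.norm(b)
        t=np.linalg.lstsq(np.c_[a,-b],o2-o1,rcond=None)[0]
        p,q=o1+a*t[0],o2+b*t[1]; out.append(np.r_[(p+q)/2,np.linalg.norm(p-q)])
    return np.array(out)
def proj(n,P):
    c=camera_info(n); T=np.array(c["world_to_cam"]); p=np.atleast_2d(P)@T[:3,:3].T+T[:3,3]
    u=p[:,:2]/p[:,2:]; u=u*(1+c["k1"]*(u**2).sum(1,keepdims=True))
    return u*[c["fx"],c["fy"]]+[c["cx"],c["cy"]]
E
python3 - <<'E'
import cv2,numpy as np
t=cv2.imread("pics/top0.png");s=cv2.imread("pics/scene0.png")
a=t[140:275,145:445]; a=cv2.resize(a,None,fx=2.66,fy=2.66,interpolation=cv2.INTER_CUBIC)
cv2.imwrite("pics/tc.png",a)
b=s[75:335,195:375]; b=cv2.resize(b,None,fx=2.3,fy=2.3,interpolation=cv2.INTER_CUBIC); cv2.imwrite("pics/sc.png",b)
print(a.shape,b.shape)
E
```

```text
(359, 798, 3) (598, 414, 3)
```

View pics/tc.png

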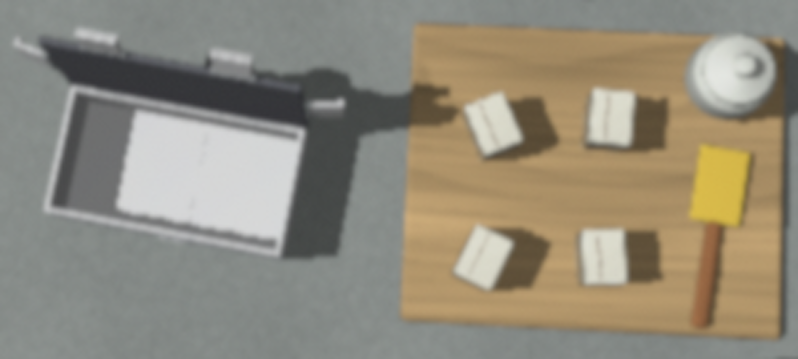

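View pics/sc.png

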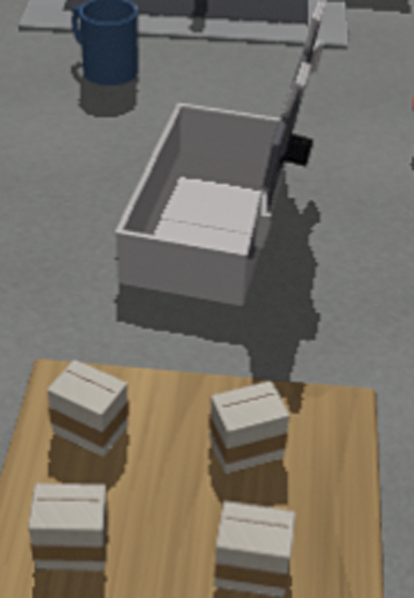

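Top crop: the box holds a bright patch from crop x≈118 to 300, with a faint line near x≈197. I need to know if it is lit floor or an object, so I'll triangulate it along with the cartons, the board and the box rim.

```bash
python3 - <<'E'
from h import *
np.set_printoptions(precision=4,suppress=True)
tc=lambda p:np.array(p)/2.66+[145,140]-0.3
sc=lambda p:np.array(p)/2.3+[195,75]-0.3
print("cam", -np.array(camera_info("top")["world_to_cam"])[:3,:3].T@np.array(camera_info("top")["world_to_cam"])[:3,3])
print("rim corners: far-left, near-left, near-right"); print(tri(sc([(181,106),(119,235),(248,247)]),tc([(72,90),(46,211),(0,0)])))
# scene: left of image = robot side? near corner ids: rim (181,106)=near-left,(119,235)=near-right,(248,247)=far-right
print("NL,NR,FR",tri(sc([(181,106),(119,235)]),tc([(46,211),(281,255)])))
print("patch line", tri(sc([(163,222),(252,234)]),tc([(190,220),(207,130)])))
print("patch left edge", tri(sc([(180,178),(262,188)]),tc([(118,208),(135,110)])))
print("z0 patch",plane("top",tc([(118,208),(135,110),(190,220),(280,240),(305,135)]),0.005))
print("board corners", tri(sc([(37,362),(376,390)]),tc([(402,319),(415,25)])))
# cartons tops by mask
for n in("top","scene"):
    im=cv2.imread(f"pics/{n}0.png"); hsv=cv2.cvtColor(im,cv2.COLOR_BGR2HSV)
    m=((hsv[...,1]<60)&(hsv[...,2]>(165 if n=="top" else 150))).astype(np.uint8)
    k,l,st,ce=cv2.connectedComponentsWithStats(m)
    for i in range(1,k):
        if 80<st[i,4]<1500:
            r=cv2.minAreaRect(np.argwhere(l==i)[:,::-1].astype(np.float32))
            print(n,ce[i].round(1),st[i,4],np.round(r[0],1),np.round(r[1],1),round(r[2],1))
E
```

```text
cam [ 0.3663 -0.0542  1.4294]
rim corners: far-left, near-left, near-right
[[ 0.5388  0.2694  0.1242  0.1192]
 [ 0.4404  0.3681 -0.1623  0.1082]
 [ 0.6679  0.4319 -0.1887  0.2062]]
NL,NR,FR [[0.4755 0.3218 0.0688 0.0029]
 [0.4339 0.0651 0.0701 0.0016]]
patch line [[0.4716 0.1752 0.0031 0.0035]
 [0.5754 0.1599 0.0065 0.002 ]]
patch left edge [[0.4834 0.2568 0.0077 0.0021]
 [0.5895 0.2407 0.0143 0.0131]]
z0 patch [[0.4847 0.2576 0.005 ]
 [0.5976 0.2437 0.005 ]
 [0.4732 0.1752 0.005 ]
 [0.4532 0.0724 0.005 ]
 [0.5737 0.0482 0.005 ]]
board corners [[ 0.3685 -0.0674  0.0098  0.0001]
 [ 0.7032 -0.0738  0.0127  0.0015]]
top [418.5 166.3] 610 [419.5 166.5] [27. 29.] 90.0
top [374.1 183.1] 324 [374.1 183.3] [16.1 20.2] 6.3
top [329.6 185.7] 321 [329.7 185.8] [19.9 16.3] 68.2
top [475.9 230.1] 94 [476.  230.5] [41.8  2.2] 78.7
top [325.9 236.4] 325 [326.1 236.3] [15.7 21. ] 26.6
top [371.2 235.9] 340 [371. 236.] [20. 16.] 90.0
top [ 59.1 249.1] 255 [ 57.4 254.4] [10.7 52.8] 3.4
top [ 24.  298.7] 545 [ 23.7 298.6] [34.8 16.4] 2.6
top [241.5 311.6] 659 [243.4 311.7] [37.7 22.3] 85.1
top [476.4 339.3] 154 [476.  339.5] [22.  7.] 0.0
top [531.7 360.6] 906 [531.4 361. ] [45.5 21.5] 80.5
top [250.3 360.3] 818 [250.7 361.7] [45.2 20.1] 84.1
top [236.5 385.8] 284 [236.5 385. ] [44.  9.] 90.0
top [486.7 398.3] 139 [486.  398.5] [ 7. 20.] 90.0
scene [282.6 165. ] 1318 [280.  150.7] [57.9 63.2] 12.3
scene [107.7 195.3] 123 [108.5 195.9] [12.  14.8] 5.2
scene [232.5 242.7] 423 [232.3 242.4] [29.1 17. ] 25.0
scene [303.3 251. ] 435 [303.4 250.8] [16.8 29.7] 74.7
scene [223.8 294.9] 594 [224.  294.5] [19. 32.] 90.0
scene [306.1 304.8] 625 [306.1 304.6] [32.5 19.8] 8.1
scene [335.5 367.7] 1248 [336.3 368.9] [43.9 44.3] 70.0
```

The patch triangulates to z≈5 mm, so it is the sunlit, empty box floor. The rim corners come out at z≈70 mm and 260 mm apart, and the board top at z≈11 mm. Both agree with the given sizes. Next I'll get the carton poses and plan the first pick.

```bash
cat >> h.py <<'E'
YAW=np.arctan2(-0.0415,0.2567); BX=np.array([np.cos(YAW),np.sin(YAW)]); BY=np.array([-np.sin(YAW),np.cos(YAW)])
BC=np.array([0.524,0.182])
def b2w(x,y): return BC+x*BX+y*BY
def cartons(name,zt=0.071):
    im=get_image("top"); cv2.imwrite(f"pics/{name}.png",im)
    hsv=cv2.cvtColor(im,cv2.COLOR_BGR2HSV)
    m=((hsv[...,1]<60)&(hsv[...,2]>165)).astype(np.uint8)
    k,l,st,ce=cv2.connectedComponentsWithStats(m)
    for i in range(1,k):
        x,y,w,h,a=st[i]
        if 200<a<450 and 290<x<440 and 145<y<270:
            c=cv2.findContours((l==i).astype(np.uint8),cv2.RETR_EXTERNAL,cv2.CHAIN_APPROX_NONE)[0][0]
            P=plane("top",c[:,0,:],zt)[:,:2].astype(np.float32)*1000
            r=cv2.minAreaRect(P); b=cv2.boxPoints(r); e=max(b[1]-b[0],b[2]-b[1],key=np.linalg.norm)
            cc=plane("top",ce[i],zt)[0]
            print("px",ce[i].round(1),"a",a,"xy",cc[:2].round(4),"rect",np.round(np.array(r[1])+2.8,0),"longdir deg",round(np.degrees(np.arctan2(e[1],e[0]))%180,1))
def go(xy,z=None,ydir=None):
    """tool-axis shift (units 40mm) and turn (6deg units) from now; ydir=world angle deg for closing line"""
    s=observe(); R=np.array(s["tool_rot"]); p=np.array(s["position"])
    t=np.array([xy[0],xy[1],p[2] if z is None else z])
    print("pos",p.round(4),"f",np.round(s["ft_force"],1),"w",round(s["grip_width"],4),"q6",round(s["q"][5],1),"t",s["time_s"])
    print("shift units now-axes",(R.T@(t-p)/0.04).round(3))
    if ydir is not None:
        a=np.degrees(np.arctan2(R[1,1],R[0,1])); d=(ydir-a+90)%180-90
        r=np.radians(-d)  # about tool z (down)
        Rn=R@cv2.Rodrigues(np.array([0,0,r]))[0]
        print("turn z units",round(-d/6,3),"q6 then ~",round(s["q"][5]-d,1),"or other",round(-(d-np.sign(d)*180)/6,2)); print("shift units after turn",(Rn.T@(t-p)/0.04).round(3))
E
python3 - <<'E'
from h import *
print(np.degrees(YAW))
print(proj("top",[np.r_[b2w(.07*a,.13*b),.072] for a,b in((-1,1),(-1,-1),(1,-1),(1,1))]).round(1))
cartons("top1")
go((0.5,-0.1),0.2,0)
E
```

```text
-9.183398254608788
[[161.7 218.4]
 [250.3 235.2]
 [259.8 187.6]
 [172.  171.2]]
px [374.1 183.1] a 324 xy [ 0.5938 -0.2863] rect [49. 62.] longdir deg 174.3
px [329.6 185.8] a 322 xy [ 0.5829 -0.159 ] rect [60. 50.] longdir deg 23.4
px [325.9 236.4] a 326 xy [ 0.4367 -0.1507] rect [47. 63.] longdir deg 154.7
px [371.2 235.9] a 339 xy [ 0.4417 -0.2793] rect [60. 49.] longdir deg 1.6
pos [ 0.2003 -0.512   0.2308] f [ 0.7 -0.5  0. ] w 0.0851 q6 -12.3 t 0.15
shift units now-axes [10.73  -6.862  0.781]
turn z units -11.44 q6 then ~ -81.0 or other 18.56
shift units after turn [10.299  7.493  0.781]
```

The predicted box corners match the image to 1–2 px. I'll start with the carton at top px (371,236), using the white body and brown band to identify it.

Request:
drive_tool(
  offset=[
    [0,0,0],
    [0,0,0],
    [0,0,0],
    [0,0,0],
    [0,0,0],
    [0,0,0],
    [0,0,0],
    [0,0,0],
    [0,0,0],
    [0,0,0],
  ],
  turn=[
    [0,0,-1],
    [0,0,-1],
    [0,0,-1],
    [0,0,-1],
    [0,0,-1],
    [0,0,-1],
    [0,0,-1],
    [0,0,-1],
    [0,0,-1],
    [0,0,-1],
  ],
  hand=[1,1,1,1,1,1,1,1,1,1],
  newtons=30,
)

```text
time_s: 1.4
position: [0.2003, -0.5121, 0.2311]
tool_rot: [[0.147, 0.989, -0.0], [0.989, -0.147, 0.001], [0.001, -0.0, -1.0]]
ft_force: [-0.1, -0.3, 0.3]
grip_width: 0.0854
gripper_force: 0.0
```

Request:
drive_tool(
  offset=[
    [0,0,0],
    [0,0,0],
    [0.7,0.77,0.2],
    [0.7,0.77,0.2],
    [0.7,0.77,0.2],
    [0.7,0.77,0.2],
    [0.7,0.77,0.2],
    [0.7,0.77,0.2],
    [0.7,0.77,0.2],
    [0.7,0.77,0.2],
  ],
  turn=[
    [0,0,-1],
    [0,0,-0.7],
    [0,0,0],
    [0,0,0],
    [0,0,0],
    [0,0,0],
    [0,0,0],
    [0,0,0],
    [0,0,0],
    [0,0,0],
  ],
  hand=[1,1,1,1,1,1,1,1,1,1],
)

```text
time_s: 2.65
position: [0.4413, -0.2805, 0.1669]
tool_rot: [[-0.027, 1.0, -0.0], [1.0, 0.027, 0.0], [0.0, -0.0, -1.0]]
ft_force: [-1.1, -1.0, -0.2]
grip_width: 0.0854
gripper_force: 0.0
```

```bash
sed -i 's/BC=np.array(\[0.524,0.182\])/BC=np.array([0.5225,0.182])/' h.py; python3 - <<'E'
from h import *
go((0.4417,-0.2793),0.025,1.6); print(observe()["tool_rot"].round(3))
E
```

```text
pos [ 0.4413 -0.2805  0.1669] f [-1.1 -1.  -0.2] w 0.0854 q6 -47.0 t 2.65
shift units now-axes [0.028 0.011 3.548]
turn z units -0.008 q6 then ~ -47.0 or other 29.99
shift units after turn [0.028 0.011 3.548]
[[-0.027  1.    -0.   ]
 [ 1.     0.027  0.   ]
 [ 0.    -0.    -1.   ]]
```

Request:
drive_tool(
  offset=[
    [0,0,0.6],
    [0,0,0.6],
    [0,0,0.6],
    [0,0,0.6],
    [0,0,0.6],
    [0,0,0.55],
    [0,0,0],
    [0,0,0],
    [0,0,0],
    [0,0,0],
  ],
  turn=[
    [0,0,0],
    [0,0,0],
    [0,0,0],
    [0,0,0],
    [0,0,0],
    [0,0,0],
    [0,0,0],
    [0,0,0],
    [0,0,0],
    [0,0,0],
  ],
  hand=[1,1,1,1,1,1,1,0,0,0],
)

```text
time_s: 3.9
position: [0.4409, -0.282, 0.0264]
tool_rot: [[-0.027, 1.0, 0.001], [1.0, 0.027, -0.001], [-0.002, 0.001, -1.0]]
ft_force: [-1.1, 0.6, 6.0]
grip_width: 0.0581
gripper_force: 32.5
```

Request:
drive_tool(
  offset=[
    [0,0,0],
    [0,0,0],
    [0,0,-0.5],
    [0,0,-0.5],
    [0,0,-0.5],
    [0,0,-0.5],
    [0,0,-0.5],
    [0,0,-0.5],
    [0,0,0],
    [0,0,0],
  ],
  turn=[
    [0,0,0],
    [0,0,0],
    [0,0,0],
    [0,0,0],
    [0,0,0],
    [0,0,0],
    [0,0,0],
    [0,0,0],
    [0,0,0],
    [0,0,0],
  ],
  hand=[0,0,0,0,0,0,0,0,0,0],
  newtons=45,
)

```text
time_s: 5.15
position: [0.4402, -0.2813, 0.1446]
tool_rot: [[-0.027, 1.0, -0.001], [1.0, 0.027, 0.001], [0.001, -0.001, -1.0]]
ft_force: [0.9, 0.8, -1.8]
grip_width: 0.0577
gripper_force: 48.5
```

```bash
python3 - <<'E'
from h import *
for y in (.09,.03,-.03,-.09): print(b2w(-.005,y))
go(b2w(-.005,.09),0.145,-9.2)
E
```

```text
[0.53192765 0.27164441]
[0.52235194 0.21241345]
[0.51277623 0.1531825 ]
[0.50320052 0.09395155]
pos [ 0.4402 -0.2813  0.1446] f [ 0.9  0.8 -1.8] w 0.0577 q6 -47.1 t 5.15
shift units now-axes [13.755  2.667  0.   ]
turn z units 1.793 q6 then ~ -36.4 or other -28.21
shift units after turn [14.011  0.053  0.   ]
```

Request:
drive_tool(
  offset=[
    [0,0,0],
    [0,0,0],
    [0.9,0,0],
    [0.9,0,0],
    [0.9,0,0],
    [0.9,0,0],
    [0.9,0,0],
    [0.9,0,0],
    [0.9,0,0],
    [0.9,0,0],
  ],
  turn=[
    [0,0,0.9],
    [0,0,0.9],
    [0,0,0],
    [0,0,0],
    [0,0,0],
    [0,0,0],
    [0,0,0],
    [0,0,0],
    [0,0,0],
    [0,0,0],
  ],
  hand=[0,0,0,0,0,0,0,0,0,0],
)

```text
time_s: 6.4
position: [0.4865, 0.0039, 0.1444]
tool_rot: [[0.161, 0.987, -0.002], [0.987, -0.161, 0.0], [0.0, -0.002, -1.0]]
ft_force: [1.1, 0.1, -2.1]
grip_width: 0.0579
gripper_force: 48.5
```

Request:
drive_tool(
  offset=[
    [0.9,0,0],
    [0.9,0,0],
    [0.9,0,0],
    [0.9,0,0],
    [0.9,0,0],
    [0.9,0,0],
    [0.9,0,0],
    [0.5,0,0],
    [0,0,0],
    [0,0,0],
  ],
  turn=[
    [0,0,0],
    [0,0,0],
    [0,0,0],
    [0,0,0],
    [0,0,0],
    [0,0,0],
    [0,0,0],
    [0,0,0],
    [0,0,0],
    [0,0,0],
  ],
  hand=[0,0,0,0,0,0,0,0,0,0],
)

```text
time_s: 7.65
position: [0.5303, 0.2702, 0.145]
tool_rot: [[0.161, 0.987, -0.001], [0.987, -0.161, -0.001], [-0.001, -0.001, -1.0]]
ft_force: [-0.6, -0.5, -1.1]
grip_width: 0.0578
gripper_force: 48.5
```

```bash
python3 - <<'E'
from h import *
go(b2w(-.005,.09),0.021,-9.2)
im=get_image("scene"); cv2.imwrite("pics/s1.png",cv2.resize(im[60:240,180:400],None,fx=2.5,fy=2.5))
E
```

```text
pos [0.5303 0.2702 0.145 ] f [-0.6 -0.5 -1.1] w 0.0578 q6 24.9 t 7.65
shift units now-axes [0.043 0.036 3.099]
turn z units -0.013 q6 then ~ 24.8 or other 29.99
shift units after turn [0.043 0.036 3.099]
```

View pics/s1.png

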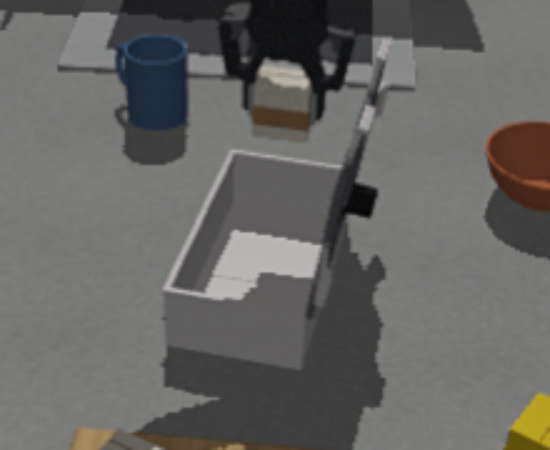

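The carton is held level at crop (283,100), above the left end of the box. I'll lower it, release it partway and rise.

Request:
drive_tool(
  offset=[
    [0,0,0.5],
    [0,0,0.5],
    [0,0,0.5],
    [0,0,0.5],
    [0,0,0.5],
    [0,0,0.4],
    [0,0,0.15],
    [0,0,0],
    [0,0,0],
    [0,0,0],
  ],
  turn=[
    [0,0,0],
    [0,0,0],
    [0,0,0],
    [0,0,0],
    [0,0,0],
    [0,0,0],
    [0,0,0],
    [0,0,0],
    [0,0,0],
    [0,0,0],
  ],
  hand=[0,0,0,0,0,0,0,0,0.82,0.82],
)

```text
time_s: 8.95
position: [0.5308, 0.2713, 0.024]
tool_rot: [[0.16, 0.987, 0.001], [0.987, -0.16, 0.0], [0.001, 0.001, -1.0]]
ft_force: [0.6, 0.2, 0.1]
grip_width: 0.0697
gripper_force: 0.0
```

Request:
drive_tool(
  offset=[
    [0,0,0],
    [0,0,-0.4],
    [0,0,-0.6],
    [0,0,-0.7],
    [0,0,-0.7],
    [0,0,-0.7],
    [-1,0,0],
    [-1,0,0],
    [-1,0,0],
    [-1,0,0],
  ],
  turn=[
    [0,0,0],
    [0,0,0],
    [0,0,0],
    [0,0,0],
    [0,0,0],
    [0,0,0],
    [0,0,0],
    [0,0,0],
    [0,0,0],
    [0,0,0],
  ],
  hand=[0.82,0.82,0.82,0.82,0.82,0.82,0.82,0.82,0.82,0.82],
)

```text
time_s: 10.2
position: [0.5046, 0.1121, 0.1486]
tool_rot: [[0.16, 0.987, 0.002], [0.987, -0.16, -0.0], [0.0, 0.002, -1.0]]
ft_force: [0.3, -0.6, -0.6]
grip_width: 0.0699
gripper_force: 0.0
```

Request:
drive_tool(
  offset=[
    [-1,0,0],
    [-1,0,0],
    [-1,0,0],
    [-1,0,0],
    [-1,0,0],
    [-1,0,0],
    [0,0,0],
    [0,0,0],
    [0,0,0],
    [0,0,0],
  ],
  turn=[
    [0,0,0],
    [0,0,0],
    [0,0,0],
    [0,0,0],
    [0,0,0],
    [0,0,0],
    [0,0,0],
    [0,0,0],
    [0,0,0],
    [0,0,0],
  ],
  hand=[1,1,1,1,1,1,1,1,1,1],
)

```text
time_s: 11.45
position: [0.4663, -0.1229, 0.1475]
tool_rot: [[0.159, 0.987, 0.0], [0.987, -0.159, 0.0], [0.0, 0.0, -1.0]]
ft_force: [0.3, 0.8, 0.1]
grip_width: 0.0853
gripper_force: 0.0
```

```bash
python3 - <<'E'
from h import *
cartons("top2"); go((0.4367,-0.1507),0.025,-25.3)
go((0.5938,-0.2863),0.025,-5.7)
go((0.5829,-0.159),0.025,23.4)
im=cv2.imread("pics/top2.png"); cv2.imwrite("pics/t2c.png",cv2.resize(im[135:275,140:450],None,fx=2.5,fy=2.5))
E
```

```text
px [374.2 183.2] a 343 xy [ 0.5933 -0.2868] rect [51. 62.] longdir deg 175.3
px [329.9 184.8] a 292 xy [ 0.5857 -0.1597] rect [61. 51.] longdir deg 23.4
pos [ 0.4663 -0.123   0.1474] f [ 0.8  0.9 -0.6] w 0.0855 q6 -19.7 t 11.5
shift units now-axes [-0.801 -0.621  3.06 ]
turn z units 2.687 q6 then ~ -3.6 or other -27.31
shift units after turn [-0.942 -0.374  3.06 ]
pos [ 0.4663 -0.123   0.1474] f [ 0.8  0.9 -0.6] w 0.0855 q6 -19.7 t 11.5
shift units now-axes [-3.522  3.797  3.06 ]
turn z units -0.579 q6 then ~ -23.2 or other 29.42
shift units after turn [-3.745  3.576  3.06 ]
pos [ 0.4663 -0.123   0.1474] f [ 0.8  0.9 -0.6] w 0.0855 q6 -19.7 t 11.5
shift units now-axes [-0.423  3.02   3.06 ]
turn z units -5.429 q6 then ~ -52.3 or other 24.57
shift units after turn [-1.983  2.317  3.06 ]
```

View pics/t2c.png

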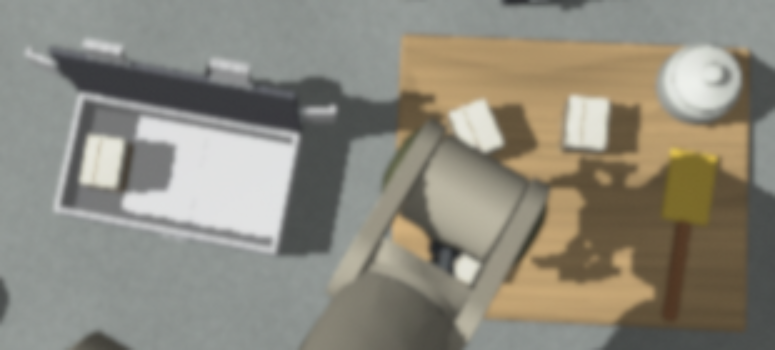

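The first carton stands in the left end of the box, around crop (104,162), upright and clear of the walls. Next is the carton partly hidden under the wrist at crop (465,258).

Request:
drive_tool(
  offset=[
    [0,0,0],
    [0,0,0],
    [0,0,0],
    [-0.47,-0.19,0],
    [-0.47,-0.19,0],
    [0,0,0.6],
    [0,0,0.6],
    [0,0,0.6],
    [0,0,0.6],
    [0,0,0.6],
  ],
  turn=[
    [0,0,0.9],
    [0,0,0.9],
    [0,0,0.9],
    [0,0,0],
    [0,0,0],
    [0,0,0],
    [0,0,0],
    [0,0,0],
    [0,0,0],
    [0,0,0],
  ],
  hand=[1,1,1,1,1,1,1,1,1,1],
)

```text
time_s: 12.75
position: [0.4365, -0.1508, 0.0266]
tool_rot: [[0.429, 0.903, 0.0], [0.903, -0.429, -0.0], [-0.0, 0.0, -1.0]]
ft_force: [-0.9, -0.2, -0.1]
grip_width: 0.0855
gripper_force: 0.0
```

Request:
drive_tool(
  offset=[
    [0,0,0],
    [0,0,0],
    [0,0,0],
    [0,0,0],
    [0,0,-0.5],
    [0,0,-0.5],
    [0,0,-0.5],
    [0,0,-0.5],
    [0,0,-0.5],
    [0,0,-0.5],
  ],
  turn=[
    [0,0,0],
    [0,0,0],
    [0,0,0],
    [0,0,0],
    [0,0,0],
    [0,0,0],
    [0,0,0],
    [0,0,0],
    [0,0,0],
    [0,0,0],
  ],
  hand=[0,0,0,0,0,0,0,0,0,0],
)

```text
time_s: 14.0
position: [0.4362, -0.151, 0.1482]
tool_rot: [[0.43, 0.903, 0.0], [0.903, -0.43, -0.0], [-0.0, 0.0, -1.0]]
ft_force: [-0.9, 0.3, -1.1]
grip_width: 0.0575
gripper_force: 48.7
```

```bash
python3 - <<'E'
from h import *
go(b2w(-.005,.03),0.145,-9.2)
E
```

```text
pos [ 0.4362 -0.151   0.1482] f [-0.9  0.3 -1.1] w 0.0575 q6 -8.4 t 14.0
shift units now-axes [ 9.129 -1.958  0.08 ]
turn z units -2.707 q6 then ~ -24.6 or other 27.29
shift units after turn [9.313 0.673 0.08 ]
```

Request:
drive_tool(
  offset=[
    [0,0,0],
    [0,0,0],
    [0,0,0],
    [0.9,0.1,0],
    [0.9,0.1,0],
    [0.9,0.1,0],
    [0.9,0.1,0],
    [0.9,0.1,0],
    [0.9,0.1,0],
    [0.9,0.1,0],
  ],
  turn=[
    [0,0,-0.9],
    [0,0,-0.9],
    [0,0,-0.9],
    [0,0,0],
    [0,0,0],
    [0,0,0],
    [0,0,0],
    [0,0,0],
    [0,0,0],
    [0,0,0],
  ],
  hand=[0,0,0,0,0,0,0,0,0,0],
)

```text
time_s: 15.25
position: [0.5045, 0.0944, 0.1475]
tool_rot: [[0.161, 0.987, 0.0], [0.987, -0.161, -0.0], [-0.0, 0.0, -1.0]]
ft_force: [0.5, -0.5, -1.9]
grip_width: 0.0577
gripper_force: 48.8
```

Request:
drive_tool(
  offset=[
    [0.9,0,0],
    [0.9,0,0],
    [0.9,0,0],
    [0.3,0,0.08],
    [0,0,0],
    [0,0,0],
    [0,0,0],
    [0,0,0],
    [0,0,0],
    [0,0,0],
  ],
  turn=[
    [0,0,0],
    [0,0,0],
    [0,0,0],
    [0,0,0],
    [0,0,0],
    [0,0,0],
    [0,0,0],
    [0,0,0],
    [0,0,0],
    [0,0,0],
  ],
  hand=[0,0,0,0,0,0,0,0,0,0],
)

```text
time_s: 16.5
position: [0.5237, 0.2115, 0.1441]
tool_rot: [[0.161, 0.987, -0.0], [0.987, -0.161, -0.0], [-0.0, 0.0, -1.0]]
ft_force: [-0.4, -0.9, -1.6]
grip_width: 0.0575
gripper_force: 48.8
```

```bash
python3 - <<'E'
from h import *
go(b2w(-.005,.03),0.022,-9.2)
E
```

```text
pos [0.5237 0.2115 0.1441] f [-0.4 -0.9 -1.6] w 0.0575 q6 19.2 t 16.5
shift units now-axes [ 0.017 -0.038  3.054]
turn z units -0.008 q6 then ~ 19.2 or other 29.99
shift units after turn [ 0.017 -0.038  3.054]
```

Request:
drive_tool(
  offset=[
    [0,0,0.5],
    [0,0,0.5],
    [0,0,0.5],
    [0,0,0.5],
    [0,0,0.5],
    [0,0,0.4],
    [0,0,0.15],
    [0,0,0],
    [0,0,0],
    [0,0,0],
  ],
  turn=[
    [0,0,0],
    [0,0,0],
    [0,0,0],
    [0,0,0],
    [0,0,0],
    [0,0,0],
    [0,0,0],
    [0,0,0],
    [0,0,0],
    [0,0,0],
  ],
  hand=[0,0,0,0,0,0,0,0,0.82,0.82],
)

```text
time_s: 17.75
position: [0.5241, 0.2117, 0.0228]
tool_rot: [[0.161, 0.987, 0.001], [0.987, -0.161, 0.0], [0.0, 0.001, -1.0]]
ft_force: [-0.2, -0.4, 0.0]
grip_width: 0.0698
gripper_force: 0.0
```

Request:
drive_tool(
  offset=[
    [0,0,0],
    [0,0,-0.4],
    [0,0,-0.6],
    [0,0,-0.7],
    [0,0,-0.7],
    [0,0,-0.7],
    [-1,0,0],
    [-1,0,0],
    [-1,0,0],
    [-1,0,0],
  ],
  turn=[
    [0,0,0],
    [0,0,0],
    [0,0,0],
    [0,0,0],
    [0,0,0],
    [0,0,0],
    [0,0,0],
    [0,0,0],
    [0,0,0],
    [0,0,0],
  ],
  hand=[0.82,0.82,0.82,0.82,0.82,0.82,0.82,0.82,0.82,0.82],
)

```text
time_s: 19.0
position: [0.4978, 0.0525, 0.1474]
tool_rot: [[0.16, 0.987, 0.002], [0.987, -0.16, -0.0], [0.0, 0.002, -1.0]]
ft_force: [0.6, -0.2, -0.2]
grip_width: 0.0699
gripper_force: 0.0
```

Request:
drive_tool(
  offset=[
    [-0.8,0,0],
    [-0.8,0,0],
    [-0.8,0,0],
    [0,0,0],
    [0,0,0],
    [0,0,0],
    [0,0,0],
    [0,0,0],
    [0,0,0],
    [0,0,0],
  ],
  turn=[
    [0,0,0],
    [0,0,0],
    [0,0,0],
    [0,0,-1],
    [0,0,-1],
    [0,0,-1],
    [0,0,-1],
    [0,0,-1],
    [0,0,-0.4],
    [0,0,0],
  ],
  hand=[1,1,1,1,1,1,1,1,1,1],
)

```text
time_s: 20.25
position: [0.4827, -0.0411, 0.1471]
tool_rot: [[-0.393, 0.92, 0.001], [0.92, 0.393, -0.0], [-0.001, 0.001, -1.0]]
ft_force: [-0.6, 1.0, -0.0]
grip_width: 0.0857
gripper_force: 0.0
```

```bash
python3 - <<'E'
from h import *
cartons("top3"); go((0.5838,-0.159),0.025,23.4)
E
```

```text
px [374.3 182.2] a 308 xy [ 0.5963 -0.287 ] rect [51. 57.] longdir deg 176.6
px [329.3 183.9] a 265 xy [ 0.5883 -0.158 ] rect [56. 52.] longdir deg 21.7
pos [ 0.4827 -0.0411  0.1469] f [-1.2  0.4 -0.7] w 0.0856 q6 -42.0 t 20.3
shift units now-axes [-3.701  1.166  3.051]
turn z units -0.049 q6 then ~ -42.3 or other 29.95
shift units after turn [-3.707  1.147  3.051]
```

Request:
drive_tool(
  offset=[
    [-0.92,0.29,0],
    [-0.92,0.29,0],
    [-0.92,0.29,0],
    [-0.92,0.29,0],
    [0,0,0],
    [0,0,0.6],
    [0,0,0.6],
    [0,0,0.6],
    [0,0,0.6],
    [0,0,0.6],
  ],
  turn=[
    [0,0,0],
    [0,0,0],
    [0,0,0],
    [0,0,0],
    [0,0,0],
    [0,0,0],
    [0,0,0],
    [0,0,0],
    [0,0,0],
    [0,0,0],
  ],
  hand=[1,1,1,1,1,1,1,1,1,1],
)

```text
time_s: 21.55
position: [0.5826, -0.1572, 0.0259]
tool_rot: [[-0.393, 0.919, -0.0], [0.919, 0.393, 0.0], [0.0, -0.0, -1.0]]
ft_force: [-0.0, 0.1, 0.1]
grip_width: 0.0853
gripper_force: 0.0
```

Request:
drive_tool(
  offset=[
    [0,0,0],
    [0,0,0],
    [0,0,0],
    [0,0,0],
    [0,0,-0.5],
    [0,0,-0.5],
    [0,0,-0.5],
    [0,0,-0.5],
    [0,0,-0.5],
    [0,0,-0.5],
  ],
  turn=[
    [0,0,0],
    [0,0,0],
    [0,0,0],
    [0,0,0],
    [0,0,0],
    [0,0,0],
    [0,0,0],
    [0,0,0],
    [0,0,0],
    [0,0,0],
  ],
  hand=[0,0,0,0,0,0,0,0,0,0],
)

```text
time_s: 22.8
position: [0.583, -0.1581, 0.1469]
tool_rot: [[-0.393, 0.919, -0.0], [0.919, 0.393, 0.0], [0.0, -0.0, -1.0]]
ft_force: [0.2, 0.7, -0.8]
grip_width: 0.0575
gripper_force: 49.4
```

```bash
python3 - <<'E'
from h import *
go(b2w(-.005,-.03),0.145,-9.2)
E
```

```text
pos [ 0.583  -0.1581  0.1469] f [ 0.2  0.7 -0.8] w 0.0575 q6 -49.5 t 22.8
shift units now-axes [7.846 1.446 0.047]
turn z units 5.393 q6 then ~ -17.2 or other -24.61
shift units after turn [ 7.401 -2.978  0.047]
```

Moving straight there would pass close to the lid's right end. I'll shift toward the robot first, then go along the box.

Request:
drive_tool(
  offset=[
    [0,0,0],
    [0,0,0],
    [0,0,0],
    [0,0,0],
    [0,0,0],
    [0,0,0],
    [0,-1,0],
    [0,-1,0],
    [0.2,-0.98,0],
    [0.9,0,0],
  ],
  turn=[
    [0,0,0.9],
    [0,0,0.9],
    [0,0,0.9],
    [0,0,0.9],
    [0,0,0.9],
    [0,0,0.9],
    [0,0,0],
    [0,0,0],
    [0,0,0],
    [0,0,0],
  ],
  hand=[0,0,0,0,0,0,0,0,0,0],
)

```text
time_s: 24.05
position: [0.4705, -0.0957, 0.1465]
tool_rot: [[0.164, 0.986, -0.001], [0.986, -0.164, -0.0], [-0.0, -0.001, -1.0]]
ft_force: [0.4, 0.8, -0.6]
grip_width: 0.0578
gripper_force: 49.4
```

Request:
drive_tool(
  offset=[
    [0.9,0,0],
    [0.9,0,0],
    [0.9,0,0],
    [0.9,0,0],
    [0.9,0,0],
    [0.9,0,0],
    [0.9,0,0],
    [0,0,0],
    [0,0,0],
    [0,0,0],
  ],
  turn=[
    [0,0,0],
    [0,0,0],
    [0,0,0],
    [0,0,0],
    [0,0,0],
    [0,0,0],
    [0,0,0],
    [0,0,0],
    [0,0,0],
    [0,0,0],
  ],
  hand=[0,0,0,0,0,0,0,0,0,0],
)

```text
time_s: 25.3
position: [0.513, 0.1523, 0.1462]
tool_rot: [[0.162, 0.987, -0.0], [0.987, -0.162, -0.0], [-0.0, -0.0, -1.0]]
ft_force: [-0.0, 0.1, -1.3]
grip_width: 0.0574
gripper_force: 49.4
```

```bash
python3 - <<'E'
from h import *
go(b2w(-.005,-.03),0.022,-9.2)
E
```

```text
pos [0.513  0.1523 0.1462] f [-0.   0.1 -1.3] w 0.0574 q6 13.2 t 25.3
shift units now-axes [ 0.023 -0.008  3.105]
turn z units -0.018 q6 then ~ 13.1 or other 29.98
shift units after turn [ 0.023 -0.008  3.105]
```

Request:
drive_tool(
  offset=[
    [0,0,0.5],
    [0,0,0.5],
    [0,0,0.5],
    [0,0,0.5],
    [0,0,0.5],
    [0,0,0.4],
    [0,0,0.2],
    [0,0,0],
    [0,0,0],
    [0,0,0],
  ],
  turn=[
    [0,0,0],
    [0,0,0],
    [0,0,0],
    [0,0,0],
    [0,0,0],
    [0,0,0],
    [0,0,0],
    [0,0,0],
    [0,0,0],
    [0,0,0],
  ],
  hand=[0,0,0,0,0,0,0,0,0.82,0.82],
)

```text
time_s: 26.55
position: [0.5134, 0.1531, 0.0228]
tool_rot: [[0.161, 0.987, 0.001], [0.987, -0.161, 0.0], [0.0, 0.001, -1.0]]
ft_force: [-0.5, 0.1, -0.1]
grip_width: 0.0702
gripper_force: 0.0
```

Request:
drive_tool(
  offset=[
    [0,0,0],
    [0,0,-0.4],
    [0,0,-0.6],
    [0,0,-0.7],
    [0,0,-0.7],
    [0,0,-0.7],
    [-1,0,0],
    [-1,0,0],
    [-1,0,0],
    [-1,0,0],
  ],
  turn=[
    [0,0,0],
    [0,0,0],
    [0,0,0],
    [0,0,0],
    [0,0,0],
    [0,0,0],
    [0,0,0],
    [0,0,0],
    [0,0,0],
    [0,0,0],
  ],
  hand=[0.82,0.82,0.82,0.82,0.82,0.82,0.82,0.82,0.82,0.82],
)

```text
time_s: 27.8
position: [0.487, -0.0059, 0.1464]
tool_rot: [[0.16, 0.987, 0.0], [0.987, -0.16, -0.0], [-0.0, 0.0, -1.0]]
ft_force: [0.6, -0.2, 0.7]
grip_width: 0.0699
gripper_force: 0.0
```

Request:
drive_tool(
  offset=[
    [-1,0,0],
    [-1,0,0],
    [-1,0,0],
    [0,0,0],
    [0,0,0],
    [0,0,0],
    [0,0,0],
    [0,0,0],
    [0,0,0],
    [0,0,0],
  ],
  turn=[
    [0,0,0],
    [0,0,0],
    [0,0,0],
    [0,0,-0.6],
    [0,0,0],
    [0,0,0],
    [0,0,0],
    [0,0,0],
    [0,0,0],
    [0,0,0],
  ],
  hand=[1,1,1,1,1,1,1,1,1,1],
)

```text
time_s: 29.05
position: [0.4681, -0.1232, 0.1461]
tool_rot: [[0.098, 0.995, -0.0], [0.995, -0.098, -0.0], [-0.0, -0.0, -1.0]]
ft_force: [-0.9, -0.3, 0.3]
grip_width: 0.0853
gripper_force: 0.0
```

```bash
python3 - <<'E'
from h import *
cartons("top4"); go((0.594,-0.2865),0.025,-5)
E
```

```text
px [374.2 183.3] a 342 xy [ 0.5932 -0.2868] rect [51. 62.] longdir deg 175.3
pos [ 0.4681 -0.1232  0.1461] f [-0.6  0.2  0.3] w 0.0852 q6 -23.2 t 29.1
shift units now-axes [-3.753  3.534  3.028]
turn z units -0.107 q6 then ~ -23.8 or other 29.89
shift units after turn [-3.792  3.492  3.028]
```

Request:
drive_tool(
  offset=[
    [-0.94,0.88,0],
    [-0.94,0.88,0],
    [-0.94,0.88,0],
    [-0.94,0.88,0],
    [0,0,0],
    [0,0,0.6],
    [0,0,0.6],
    [0,0,0.6],
    [0,0,0.6],
    [0,0,0.6],
  ],
  turn=[
    [0,0,0],
    [0,0,0],
    [0,0,0],
    [0,0,0],
    [0,0,0],
    [0,0,0],
    [0,0,0],
    [0,0,0],
    [0,0,0],
    [0,0,0],
  ],
  hand=[1,1,1,1,1,1,1,1,1,1],
)

```text
time_s: 30.35
position: [0.593, -0.2859, 0.0256]
tool_rot: [[0.098, 0.995, -0.0], [0.995, -0.098, 0.0], [0.0, -0.0, -1.0]]
ft_force: [-0.0, 0.3, -0.5]
grip_width: 0.0855
gripper_force: 0.0
```

Request:
drive_tool(
  offset=[
    [0,0,0],
    [0,0,0],
    [0,0,0],
    [0,0,0],
    [0,0,-0.5],
    [0,0,-0.5],
    [0,0,-0.5],
    [0,0,-0.5],
    [0,0,-0.5],
    [0,0,-0.5],
  ],
  turn=[
    [0,0,0],
    [0,0,0],
    [0,0,0],
    [0,0,0],
    [0,0,0],
    [0,0,0],
    [0,0,0],
    [0,0,0],
    [0,0,0],
    [0,0,0],
  ],
  hand=[0,0,0,0,0,0,0,0,0,0],
)

```text
time_s: 31.6
position: [0.5933, -0.2867, 0.1469]
tool_rot: [[0.098, 0.995, 0.0], [0.995, -0.098, -0.0], [0.0, 0.0, -1.0]]
ft_force: [-0.3, 0.7, -1.5]
grip_width: 0.0574
gripper_force: 49.7
```

```bash
python3 - <<'E'
from h import *
go(b2w(-.005,-.09),0.145,-9.2)
E
```

```text
pos [ 0.5933 -0.2867  0.1469] f [-0.3  0.7 -1.5] w 0.0574 q6 -30.4 t 31.6
shift units now-axes [ 9.248 -3.178  0.048]
turn z units 0.593 q6 then ~ -26.9 or other -29.41
shift units after turn [ 9.034 -3.745  0.048]
```

Request:
drive_tool(
  offset=[
    [0,0,0],
    [0,-0.94,0],
    [0,-0.94,0],
    [0,-0.94,0],
    [0,-0.92,0],
    [0.9,0,0],
    [0.9,0,0],
    [0.9,0,0],
    [0.9,0,0],
    [0.9,0,0],
  ],
  turn=[
    [0,0,0.6],
    [0,0,0],
    [0,0,0],
    [0,0,0],
    [0,0,0],
    [0,0,0],
    [0,0,0],
    [0,0,0],
    [0,0,0],
    [0,0,0],
  ],
  hand=[0,0,0,0,0,0,0,0,0,0],
)

```text
time_s: 32.85
position: [0.4748, -0.0839, 0.1465]
tool_rot: [[0.161, 0.987, 0.001], [0.987, -0.161, -0.0], [-0.0, 0.001, -1.0]]
ft_force: [0.1, 0.2, -1.3]
grip_width: 0.0577
gripper_force: 49.7
```

Request:
drive_tool(
  offset=[
    [0.9,0,0],
    [0.9,0,0],
    [0.9,0,0],
    [0.9,0,0],
    [0.9,0,0],
    [0,0,0],
    [0,0,0],
    [0,0,0],
    [0,0,0],
    [0,0,0],
  ],
  turn=[
    [0,0,0],
    [0,0,0],
    [0,0,0],
    [0,0,0],
    [0,0,0],
    [0,0,0],
    [0,0,0],
    [0,0,0],
    [0,0,0],
    [0,0,0],
  ],
  hand=[0,0,0,0,0,0,0,0,0,0],
)

```text
time_s: 34.1
position: [0.5036, 0.0922, 0.1462]
tool_rot: [[0.161, 0.987, 0.0], [0.987, -0.161, -0.0], [-0.0, 0.0, -1.0]]
ft_force: [-0.1, -0.1, -1.5]
grip_width: 0.0577
gripper_force: 49.7
```

```bash
python3 - <<'E'
from h import *
go(b2w(-.005,-.09),0.022,-9.2)
im=get_image("scene"); cv2.imwrite("pics/s2.png",cv2.resize(im[60:240,180:400],None,fx=2.5,fy=2.5))
E
```

```text
pos [0.5036 0.0922 0.1462] f [-0.1 -0.1 -1.5] w 0.0577 q6 6.4 t 34.1
shift units now-axes [ 0.042 -0.017  3.104]
turn z units -0.014 q6 then ~ 6.3 or other 29.99
shift units after turn [ 0.042 -0.017  3.104]
```

View pics/s2.png

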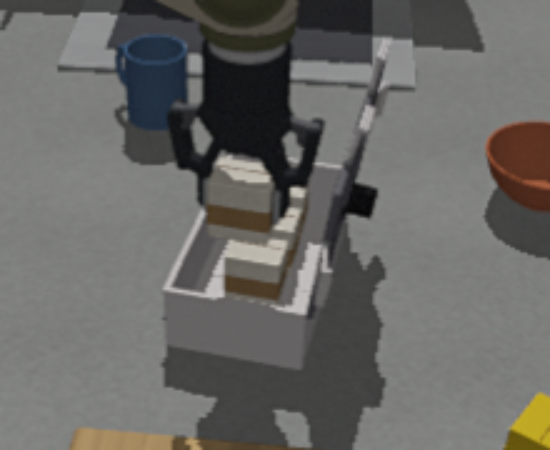

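Carton 3 is in the box at crop (255,270) and carton 4 is held at (240,200), aimed at the free right-hand slot.

Request:
drive_tool(
  offset=[
    [0,0,0.5],
    [0,0,0.5],
    [0,0,0.5],
    [0,0,0.5],
    [0,0,0.5],
    [0,0,0.4],
    [0,0,0.2],
    [0,0,0],
    [0,0,0],
    [0,0,0],
  ],
  turn=[
    [0,0,0],
    [0,0,0],
    [0,0,0],
    [0,0,0],
    [0,0,0],
    [0,0,0],
    [0,0,0],
    [0,0,0],
    [0,0,0],
    [0,0,0],
  ],
  hand=[0,0,0,0,0,0,0,0,0.82,0.82],
)

```text
time_s: 35.4
position: [0.504, 0.0926, 0.0228]
tool_rot: [[0.161, 0.987, 0.001], [0.987, -0.161, -0.0], [0.0, 0.001, -1.0]]
ft_force: [0.1, -1.0, 0.9]
grip_width: 0.0703
gripper_force: 0.0
```

Request:
drive_tool(
  offset=[
    [0,0,0],
    [0,0,-0.4],
    [0,0,-0.6],
    [0,0,-0.7],
    [0,0,-0.7],
    [0,0,-0.7],
    [-1,0,0],
    [-1,0,0],
    [-1,0,0],
    [-1,0,0],
  ],
  turn=[
    [0,0,0],
    [0,0,0],
    [0,0,0],
    [0,0,0],
    [0,0,0],
    [0,0,0],
    [0,0,0],
    [0,0,0],
    [0,0,0],
    [0,0,0],
  ],
  hand=[0.82,0.82,0.82,0.82,0.82,0.82,0.82,0.82,0.82,0.82],
)

```text
time_s: 36.65
position: [0.4775, -0.0665, 0.1464]
tool_rot: [[0.16, 0.987, 0.0], [0.987, -0.16, -0.0], [-0.0, 0.0, -1.0]]
ft_force: [-0.1, 0.1, -0.2]
grip_width: 0.0703
gripper_force: 0.0
```

```bash
python3 - <<'E'
from h import *
go(b2w(-.005,-.09),0.022,-9.2)
im=get_image("top"); cv2.imwrite("pics/t5.png",im)
a=cv2.resize(im[140:280,140:340],None,fx=2.0,fy=2.0,interpolation=cv2.INTER_CUBIC)
im=get_image("scene"); cv2.imwrite("pics/s5.png",im)
b=cv2.resize(im[70:210,235:375],None,fx=2.8,fy=2.8,interpolation=cv2.INTER_CUBIC)
o=np.zeros((392,792,3),np.uint8); o[:280,:400]=a; o[:,400:]=b[:392,:392]; cv2.imwrite("pics/c5.png",o)
print(proj("scene",[np.r_[b2w(.07,y),.072] for y in(-.133,.133)]),proj("top",[np.r_[b2w(.07,y),.072] for y in(-.133,.133)]))
E
```

```text
pos [ 0.4775 -0.0665  0.1464] f [-0.1  0.1 -0.2] w 0.0703 q6 -12.8 t 36.65
shift units now-axes [ 4.063 -0.012  3.109]
turn z units -0.005 q6 then ~ -12.8 or other 29.99
shift units after turn [ 4.063 -0.01   3.109]
[[302.36818378 187.20140346]
 [321.38933893 126.79994217]] [[260.75613962 188.27634237]
 [170.99415368 171.53893529]]
```

View pics/c5.png

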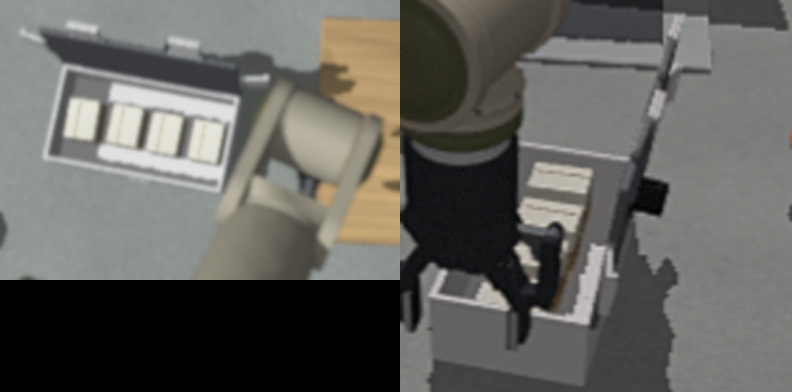

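All four cartons stand in the box at crop (83,120), (125,127), (165,134) and (205,141). The lid is open behind it with its free edge near crop (40,30)–(240,68). Next I'll work out the lid angle and a closing path.

```bash
cat >> h.py <<'E'
def w2b(p): d=np.atleast_2d(p)[:,:2]-BC; return np.c_[d@BX,d@BY,np.atleast_2d(p)[:,2]]
def bstate():
    s=observe(); p=w2b(s["position"])[0]; f=s["ft_force"]
    print("tcp box mm",(p*1000).round(1),"f box",np.round([f[:2]@BX,f[:2]@BY,f[2]],1),"w",round(s["grip_width"],4),"t",s["time_s"]); return p
def path(pts):
    p=bstate()
    for q in pts:
        d=(np.array(q)/1000-p)/.04; print([round(d[1],2),round(d[0],2),round(-d[2],2)],end=", "); p=np.array(q)/1000
    print()
E
python3 - <<'E'
from h import *
# lid left end plane y=+.133, px of outer top-left corner and right
for px,y in(((160,154.3),.133),((258.5,174),-.133)):
    o,d=ray("top",px); d=d[0]; ob=(o[:2]-BC)@BY; db=d[:2]@BY; P=o+d*(y-ob)/db; b=w2b(P)[0]
    print(b.round(3), "theta",np.degrees(np.arctan2(b[2]-.072,-(b[0]-.07))),np.hypot(b[2]-.072,b[0]-.07))
r=128
for th in (95,90,75,60,45,30,15,5,0):
    t=np.radians(th); u=np.array([-np.cos(t),np.sin(t)]); n=np.array([np.sin(t),np.cos(t)])
    P=np.array([70,72])+r*u+8*n+[15,0]; print(th,P.round(0))
bstate()
E
```

```text
[0.091 0.133 0.205] theta 99.18719075549629 0.13425332134109447
[ 0.086 -0.133  0.213] theta 96.6455891598384 0.14157358231291653
95 [104. 199.]
90 [ 93. 200.]
75 [ 60. 198.]
60 [ 28. 187.]
45 [  0. 168.]
30 [-22. 143.]
15 [-37. 113.]
5 [-42.  91.]
0 [-43.  80.]
tcp box mm [  -4.4 -254.1  146.3] f box [ 0.9  0.2 -0.8] w 0.0696 t 36.75
```

Request:
drive_tool(
  offset=[
    [0,0,-0.9],
    [0,0,-0.9],
    [0,0,-0.9],
    [0,0,-0.8],
    [0.95,0,0],
    [0.95,0,0],
    [0.95,0,0],
    [0.95,0,0],
    [0.95,0,0],
    [0.95,0,0],
  ],
  turn=[
    [0,0,0],
    [0,0,0],
    [0,0,0],
    [0,0,0],
    [0,0,0],
    [0,0,0],
    [0,0,0],
    [0,0,0],
    [0,0,0],
    [0,0,0],
  ],
  hand=[0,0,0,0,0,0,0,0,0,0],
)

```text
time_s: 38.0
position: [0.5142, 0.1617, 0.2862]
tool_rot: [[0.16, 0.987, 0.0], [0.987, -0.16, 0.0], [0.0, -0.0, -1.0]]
ft_force: [0.6, -0.7, -0.1]
grip_width: 0.0
gripper_force: 0.0
```

Request:
drive_tool(
  offset=[
    [0.95,0,0],
    [0,0.9,0],
    [0,0.9,0],
    [0,0.9,0],
    [0,0.9,0],
    [0,0,0],
    [0,0,0],
    [0,0,0],
    [0,0,0],
    [0,0,0],
  ],
  turn=[
    [0,0,0],
    [0,0,0],
    [0,0,0],
    [0,0,0],
    [0,0,0],
    [0,0,0],
    [0,0,0],
    [0,0,0],
    [0,0,0],
    [0,0,0],
  ],
  hand=[0,0,0,0,0,0,0,0,0,0],
)

```text
time_s: 39.25
position: [0.6624, 0.1742, 0.2865]
tool_rot: [[0.16, 0.987, 0.0], [0.987, -0.16, 0.0], [0.0, 0.0, -1.0]]
ft_force: [-0.3, -0.3, -0.0]
grip_width: -0.0002
gripper_force: 0.0
```

```bash
python3 - <<'E'
from h import *
path([(140,10,190),(104,10,195),(93,10,196),(60,10,194),(28,10,183),(0,10,165),(-22,10,140),(-37,10,111),(-42,10,90)])
im=get_image("scene"); cv2.imwrite("pics/s6.png",cv2.resize(im[30:230,200:430],None,fx=2.5,fy=2.5))
E
```

```text
tcp box mm [139.4  14.7 286.5] f box [-0.3 -0.4 -0. ] w -0.0002 t 39.25
[np.float64(-0.12), np.float64(0.02), np.float64(2.41)], [np.float64(0.0), np.float64(-0.9), np.float64(-0.13)], [np.float64(0.0), np.float64(-0.27), np.float64(-0.03)], [np.float64(0.0), np.float64(-0.82), np.float64(0.05)], [np.float64(0.0), np.float64(-0.8), np.float64(0.28)], [np.float64(0.0), np.float64(-0.7), np.float64(0.45)], [np.float64(0.0), np.float64(-0.55), np.float64(0.62)], [np.float64(0.0), np.float64(-0.38), np.float64(0.73)], [np.float64(0.0), np.float64(-0.13), np.float64(0.53)],
```

View pics/s6.png

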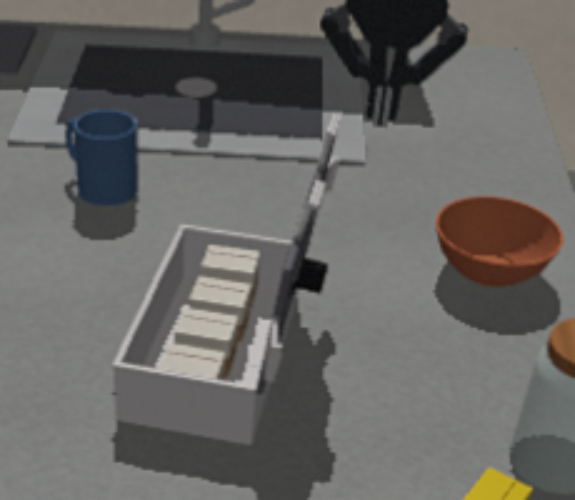

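The shut fingers are behind the lid at crop (380,100). I'll go down and pull the lid over along the arc.

Request:
drive_tool(
  offset=[
    [0,0,0.6],
    [0,0,0.6],
    [0,0,0.6],
    [0,0,0.6],
    [0,-0.45,0],
    [0,-0.45,-0.1],
    [0,-0.27,0],
    [0,-0.4,0],
    [0,-0.4,0.05],
    [0,-0.4,0.12],
  ],
  turn=[
    [0,0,0],
    [0,0,0],
    [0,0,0],
    [0,0,0],
    [0,0,0],
    [0,0,0],
    [0,0,0],
    [0,0,0],
    [0,0,0],
    [0,0,0],
  ],
  hand=[0,0,0,0,0,0,0,0,0,0],
)

```text
time_s: 40.55
position: [0.5693, 0.1894, 0.188]
tool_rot: [[0.161, 0.987, 0.003], [0.987, -0.161, 0.0], [0.001, 0.003, -1.0]]
ft_force: [2.1, -0.0, 1.6]
grip_width: -0.0002
gripper_force: 1.1
```

```bash
python3 - <<'E'
from h import *
path([(28,14,183),(0,14,165),(-22,14,140),(-37,14,111),(-42,14,90),(-43,14,81)])
E
```

```text
tcp box mm [ 45.   14.7 188. ] f box [2.1 0.3 1.6] w -0.0002 t 40.55
[np.float64(-0.02), np.float64(-0.43), np.float64(0.13)], [np.float64(0.0), np.float64(-0.7), np.float64(0.45)], [np.float64(0.0), np.float64(-0.55), np.float64(0.62)], [np.float64(0.0), np.float64(-0.38), np.float64(0.73)], [np.float64(0.0), np.float64(-0.13), np.float64(0.53)], [np.float64(0.0), np.float64(-0.02), np.float64(0.22)],
```

Request:
drive_tool(
  offset=[
    [0,-0.43,0.15],
    [0,-0.35,0.22],
    [0,-0.35,0.23],
    [0,-0.28,0.31],
    [0,-0.27,0.31],
    [0,-0.19,0.37],
    [0,-0.19,0.36],
    [0,-0.1,0.3],
    [0,-0.03,0.25],
    [0,0,0.1],
  ],
  turn=[
    [0,0,0],
    [0,0,0],
    [0,0,0],
    [0,0,0],
    [0,0,0],
    [0,0,0],
    [0,0,0],
    [0,0,0],
    [0,0,0],
    [0,0,0],
  ],
  hand=[0,0,0,0,0,0,0,0,0,0],
)

```text
time_s: 41.8
position: [0.4826, 0.2034, 0.0827]
tool_rot: [[0.161, 0.987, -0.001], [0.987, -0.161, -0.0], [-0.0, -0.001, -1.0]]
ft_force: [-0.5, 0.3, 0.0]
grip_width: 0.0
gripper_force: 0.1
```

```bash
python3 - <<'E'
from h import *
path([(-43,14,79)])
im=get_image("scene"); cv2.imwrite("pics/s7.png",cv2.resize(im[60:240,200:430],None,fx=2.5,fy=2.5))
E
```

```text
tcp box mm [-42.8  14.7  82.7] f box [-0.6  0.2  0. ] w 0.0 t 41.8
[np.float64(-0.02), np.float64(-0.0), np.float64(0.09)],
```

Request:
drive_tool(
  offset=[
    [0,0,0.05],
    [0,0,0.05],
    [0,0,0.05],
    [0,0,0],
    [0,0,0],
    [0,0,0],
    [0,0,0],
    [0,0,0],
    [0,0,0],
    [0,0,0],
  ],
  turn=[
    [0,0,0],
    [0,0,0],
    [0,0,0],
    [0,0,0],
    [0,0,0],
    [0,0,0],
    [0,0,0],
    [0,0,0],
    [0,0,0],
    [0,0,0],
  ],
  hand=[0,0,0,0,0,0,0,0,0,0],
)

```text
time_s: 43.1
position: [0.4831, 0.2034, 0.0798]
tool_rot: [[0.16, 0.987, 0.003], [0.987, -0.16, 0.0], [0.001, 0.003, -1.0]]
ft_force: [-7.5, -1.8, 23.7]
grip_width: -0.0002
gripper_force: 11.8
```

Request:
drive_tool(
  offset=[
    [0,0,-0.5],
    [0,0,-0.9],
    [0,0,-0.9],
    [0,0,-0.9],
    [0,-0.9,0],
    [-0.9,-0.9,0],
    [-0.9,-0.9,0],
    [-0.9,-0.9,0],
    [-0.9,0,0],
    [-0.9,0,0],
  ],
  turn=[
    [0,0,0],
    [0,0,0],
    [0,0,0],
    [0,0,0],
    [0,0,0],
    [0,0,0],
    [0,0,0],
    [0,0,0],
    [0,0,0],
    [0,0,0],
  ],
  hand=[0,0,0,0,0,0,0,0,0,0],
)

```text
time_s: 44.35
position: [0.3112, 0.048, 0.2057]
tool_rot: [[0.16, 0.987, 0.002], [0.987, -0.16, -0.0], [-0.0, 0.002, -1.0]]
ft_force: [1.0, 0.2, -0.1]
grip_width: -0.0001
gripper_force: 0.0
```

```bash
python3 - <<'E'
from h import *
bstate()
im=get_image("top"); cv2.imwrite("pics/t8.png",im)
a=cv2.resize(im[150:260,140:290],None,fx=2.66,fy=2.66,interpolation=cv2.INTER_CUBIC)
im=get_image("scene"); cv2.imwrite("pics/s8.png",im)
b=cv2.resize(im[90:240,225:375],None,fx=2.66,fy=2.66,interpolation=cv2.INTER_CUBIC)
o=np.zeros((399,798,3),np.uint8); o[:a.shape[0],:399]=a; o[:,399:]=b; cv2.imwrite("pics/c8.png",o)
E
```

```text
tcp box mm [-187.2 -166.   205.7] f box [ 0.9  0.4 -0.1] w -0.0001 t 44.35
```

View pics/c8.png

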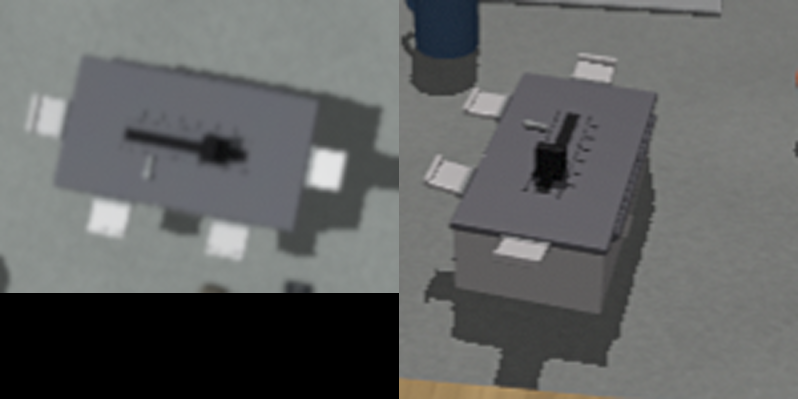

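The lid lies flat: it resisted with 24 N at z≈80 mm. The slider knob is at about top crop (220,148), its track runs left to right, and the light marker bar is at (148,167). Next I'll measure the marker and knob.

```bash
python3 - <<'E'
from h import *
f=lambda p:np.array(p)/2.66+[140,150]-.3
print("lid corners box", (w2b(plane("top",f([(82,57),(318,98),(297,230),(55,187)]),.08))*1000).round(0).tolist())
im=cv2.imread("pics/t8.png"); g=cv2.cvtColor(im,cv2.COLOR_BGR2GRAY)
sub=g[203:222,188:204]; print(sub)
bg=np.median(sub); w=np.clip(sub.astype(float)-bg-12,0,None); ys,xs=np.mgrid[203:222,188:204]
c=np.array([(w*xs).sum(),(w*ys).sum()])/w.sum(); print("marker px",c,(w2b(plane("top",c,.081))*1000).round(1))
# scene marker
s=cv2.imread("pics/s8.png"); hs=cv2.cvtColor(s,cv2.COLOR_BGR2GRAY); y0,x0=90+int(115/2.66),225+int(115/2.66)
sub=hs[y0:y0+12,x0:x0+16]; print(sub)
w=np.clip(sub.astype(float)-np.median(sub)-15,0,None); ys,xs=np.mgrid[y0:y0+12,x0:x0+16]; c=np.array([(w*xs).sum(),(w*ys).sum()])/w.sum()
print("scene marker",c,(w2b(plane("scene",c,.081))*1000).round(1))
# knob: darkest in top
m=((g[195:215,190:235]<38)).astype(np.uint8)*255; print((m//255).sum(0))
# knob top centre estimates by eye: top crop(220,148); scene top face crop(550,153)
print("knob top",(w2b(plane("top",f((220,148)),.108))*1000).round(1),(w2b(plane("scene",np.array([(151,150)])/2.66+[225,90],.108))*1000).round(1))
go(b2w(-.003,-.04),.2,80.8)
E
```

```text
lid corners box [[70.0, 132.0, 80.0], [73.0, -129.0, 80.0], [-71.0, -134.0, 80.0], [-74.0, 131.0, 80.0]]
[[ 87  82  79  76  71  64  58  54  51  47  44  39  37  34  34  34]
 [ 99  97  98  96  92  86  82  80  77  73  67  60  55  52  47  45]
 [102 100 103 104 103 100  97  96  95  93  90  85  81  78  72  67]
 [102  99 103 106 105 101  98  98 101 102 101  99  99  97  94  89]
 [104 102 104 105 105 101  96  98 103 103 101 103 104 104 102 100]
 [106 105 105 106 105 103 102 108 112 103  95 100 104 104 104 102]
 [106 105 106 106 106 106 109 120 122 102  90  98 104 104 103 102]
 [106 106 106 107 107 107 114 126 125 102  93  99 105 105 106 104]
 [106 107 106 106 106 108 117 128 123 101  96 103 106 105 106 105]
 [106 107 107 106 107 110 122 131 119  98  99 104 106 106 106 106]
 [106 106 106 106 107 113 127 133 116  98 100 105 105 106 107 106]
 [106 106 106 107 109 120 136 138 116  98 100 105 106 106 107 106]
 [106 106 106 106 111 124 140 138 111  92  98 105 107 107 107 107]
 [107 106 106 106 110 119 131 126 103  89  97 106 107 107 107 107]
 [106 106 106 106 107 112 118 112 100  95 102 106 107 107
[... 855 characters left out ...]
98  90  84  92 100]
 [ 99  98  98  97  98  99  98  98  98  99 101  95  80  85 100  95]
 [ 99  98  98  97  98  96 100 100  99 100 100  99  78  82 101  84]
 [ 98  96  97  98  98  98  99  99  90  66  52  61  73  83  94  77]
 [ 99  98  97  98  97  98 100 100  79  41  31  32  37  36  39  34]]
scene marker [275.17010309 135.86597938] [[-40.   42.2  81. ]]
[2 2 1 1 1 2 2 1 1 1 2 2 2 1 1 2 2 2 1 1 1 2 2 2 1 2 5 7 8 8 9 9 9 8 8 7 6
 4 4 4 2 0 0 0 0]
knob top [[ -2.3 -39.8 108. ]] [[ -3.9 -36.4 108. ]]
pos [0.3115 0.0469 0.2056] f [0.7 0.2 0.5] w 0.0 q6 -3.8 t 44.45
shift units now-axes [3.2   4.577 0.145]
turn z units 14.955 q6 then ~ 85.9 or other -15.05
shift units after turn [ 4.592 -3.179  0.145]
```

Request:
drive_tool(
  offset=[
    [0,0,0],
    [0,0,0],
    [0,0,0],
    [0,0,0],
    [0,0,0],
    [0,0,0],
    [0,0,0],
    [0,0,0],
    [0,0,0],
    [0,0,0],
  ],
  turn=[
    [0,0,1],
    [0,0,1],
    [0,0,1],
    [0,0,1],
    [0,0,1],
    [0,0,1],
    [0,0,1],
    [0,0,1],
    [0,0,1],
    [0,0,1],
  ],
  hand=[0,0,0,0,0,0,0,0,0,0],
)

```text
time_s: 45.7
position: [0.3118, 0.0494, 0.2054]
tool_rot: [[0.936, 0.352, 0.0], [0.352, -0.936, 0.0], [0.0, 0.0, -1.0]]
ft_force: [0.2, 1.5, 0.2]
grip_width: 0.0004
gripper_force: 0.0
```

Request:
drive_tool(
  offset=[
    [0,0,0],
    [0,0,0],
    [0,0,0],
    [0,0,0],
    [0,0,0],
    [0.92,-0.64,0],
    [0.92,-0.64,0],
    [0.92,-0.64,0],
    [0.92,-0.64,0],
    [0.92,-0.64,0],
  ],
  turn=[
    [0,0,1],
    [0,0,1],
    [0,0,1],
    [0,0,1],
    [0,0,0.88],
    [0,0,0],
    [0,0,0],
    [0,0,0],
    [0,0,0],
    [0,0,0],
  ],
  hand=[0,0,0,0,0,0.7,0.7,0.7,0.7,0.7],
)

```text
time_s: 46.95
position: [0.5138, 0.15, 0.2052]
tool_rot: [[0.989, -0.147, 0.0], [-0.147, -0.989, 0.0], [0.0, -0.0, -1.0]]
ft_force: [-1.0, -0.6, -0.1]
grip_width: 0.0598
gripper_force: 0.0
```

```bash
sed -i 's/^YAW=.*0.2567);/YAW=np.radians(-8.5);/' h.py; cat >> h.py <<'E'
def path(pts):
    s=observe(); bstate(); R=np.array(s["tool_rot"]); p=np.array(s["position"])
    print("y ang",round(np.degrees(np.arctan2(R[1,1],R[0,1])),1),end=" ")
    for q in pts:
        q=np.array(q)/1000; w=np.r_[b2w(q[0],q[1]),q[2]]; print((R.T@(w-p)/.04).round(3).tolist(),end=" "); p=w
    print()
E
python3 - <<'E'
from h import *
path([(-3,-38,150),(-3,-38,86),(-3,39.5,86)])
E
```

```text
tcp box mm [ -3.9 -32.9 205.2] f box [-0.9 -0.8 -0.1] w 0.0598 t 46.95
y ang -98.5 [0.022, 0.127, 1.379] [-0.0, 0.0, 1.6] [0.001, -1.937, 0.0]
```

Request:
drive_tool(
  offset=[
    [0,0.12,0.5],
    [0,0,0.5],
    [0,0,0.5],
    [0,0,0.5],
    [0,0,0.5],
    [0,0,0.35],
    [0,0,0.13],
    [0,0,0],
    [0,0,0],
    [0,0,0],
  ],
  turn=[
    [0,0,0],
    [0,0,0],
    [0,0,0],
    [0,0,0],
    [0,0,0],
    [0,0,0],
    [0,0,0],
    [0,0,0],
    [0,0,0],
    [0,0,0],
  ],
  hand=[0.7,0.7,0.7,0.7,0.7,0.7,0.7,0,0,0],
  newtons=20,
)

```text
time_s: 48.2
position: [0.5123, 0.1437, 0.0869]
tool_rot: [[0.989, -0.148, 0.002], [-0.148, -0.989, 0.001], [0.001, -0.001, -1.0]]
ft_force: [-0.3, 0.7, 3.5]
grip_width: 0.0137
gripper_force: 25.7
```

```bash
python3 - <<'E'
from h import *
path([(-3,39.5,86)])
E
```

```text
tcp box mm [ -4.4 -39.4  86.9] f box [-0.4  0.7  3.5] w 0.0137 t 48.2
y ang -98.5 [0.035, -1.973, 0.024]
```

Gripped the 14 mm knob. I'll slide it to the marker, release, and move clear for a check.

Request:
drive_tool(
  offset=[
    [0,-0.33,0],
    [0,-0.33,0],
    [0,-0.33,0],
    [0,-0.33,0],
    [0,-0.33,0],
    [0,-0.32,0],
    [0,0,0],
    [0,0,0],
    [0,0,0],
    [0,0,0],
  ],
  turn=[
    [0,0,0],
    [0,0,0],
    [0,0,0],
    [0,0,0],
    [0,0,0],
    [0,0,0],
    [0,0,0],
    [0,0,0],
    [0,0,0],
    [0,0,0],
  ],
  hand=[0,0,0,0,0,0,0,0,0,0],
)

```text
time_s: 49.45
position: [0.525, 0.2221, 0.0869]
tool_rot: [[0.989, -0.148, 0.004], [-0.148, -0.989, 0.001], [0.004, -0.002, -1.0]]
ft_force: [4.9, 1.1, 4.4]
grip_width: 0.0131
gripper_force: 25.9
```

Request:
drive_tool(
  offset=[
    [0,0,0],
    [0,0,0],
    [0,0,-0.6],
    [0,0,-0.9],
    [0,0,-0.9],
    [-0.9,0.9,0],
    [-0.9,0.9,0],
    [-0.9,0.9,0],
    [-0.9,0.9,0],
    [-0.9,0.9,0],
  ],
  turn=[
    [0,0,0],
    [0,0,0],
    [0,0,0],
    [0,0,0],
    [0,0,0],
    [0,0,0],
    [0,0,0],
    [0,0,0],
    [0,0,0],
    [0,0,0],
  ],
  hand=[0.5,0.5,0.5,0.5,0.5,0.5,0,0,0,0],
)

```text
time_s: 50.7
position: [0.3171, 0.0696, 0.1818]
tool_rot: [[0.989, -0.147, -0.001], [-0.147, -0.989, -0.0], [-0.001, 0.0, -1.0]]
ft_force: [0.3, -1.7, -0.1]
grip_width: -0.0
gripper_force: 0.0
```

```bash
python3 - <<'E'
from h import *
bstate()
im=get_image("top"); cv2.imwrite("pics/t9.png",im)
a=cv2.resize(im[190:225,175:215],None,fx=10,fy=10,interpolation=cv2.INTER_CUBIC)
im=get_image("scene"); cv2.imwrite("pics/s9.png",im)
b=cv2.resize(im[110:155,260:300],None,fx=10,fy=10,interpolation=cv2.INTER_CUBIC)
o=np.zeros((450,800,3),np.uint8); o[:350,:400]=a; o[:,400:]=b; cv2.imwrite("pics/c9.png",o)
for yy in (36,40,44):
  print(yy,proj("top",[np.r_[b2w(x/1000,yy/1000),z/1000] for x,z in((-22,81),(-42,81),(-3,108))]).round(1).tolist(),proj("scene",[np.r_[b2w(x/1000,yy/1000),z/1000] for x,z in((-22,81),(-42,81),(-3,108))]).round(1).tolist())
E
```

```text
tcp box mm [-186.5 -141.6  181.8] f box [ 0.5 -1.6 -0.1] w -0.0 t 50.7
36 [[196.5, 208.4], [195.2, 215.3], [195.9, 200.8]] [[281.0, 138.2], [273.7, 137.1], [288.4, 130.7]]
40 [[195.2, 208.2], [193.8, 215.0], [194.6, 200.5]] [[281.4, 137.4], [274.0, 136.3], [288.8, 129.8]]
44 [[193.8, 208.0], [192.4, 214.8], [193.2, 200.3]] [[281.7, 136.6], [274.4, 135.4], [289.1, 129.0]]
```

View pics/c9.png

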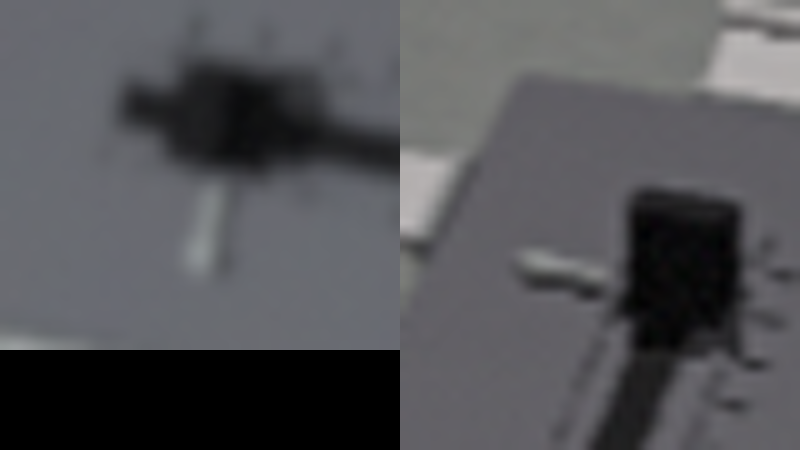

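The top crop shows the knob's left edge near crop x≈172 and the marker line at x≈205. I'll measure that edge and the bar by intensity profile to get the remaining offset.

```bash
python3 - <<'E'
from h import *
g=cv2.cvtColor(cv2.imread("pics/t9.png"),cv2.COLOR_BGR2GRAY).astype(float)
def cross(a,b,lev):
    i=np.where((a[:-1]>lev)&(a[1:]<=lev))[0][0]; return i+(a[i]-lev)/(a[i]-a[i+1])
for r in (197,198,199,201,203,204,205):
    print(r,g[r,186:204].astype(int).tolist())
for r,z in((198,.108),(204,.108),(205,.108)):
    a=g[r,186:200]; lev=(a[:3].mean()+a[9:].min())/2; c=186+cross(a,None,lev); P=w2b(plane("top",(c,r),z))[0]*1000
    print("knob left edge",c.round(2),P.round(1),"centre y",round(P[1]-7,1))
for r in range(209,217):
    a=g[r,190:200]-105; w=np.clip(a,0,None)
    pts=(w*np.arange(190,200)).sum()/w.sum(); P=w2b(plane("top",(pts,r),.083))[0]*1000; print("bar",r,pts.round(2),P.round(1))
E
```

```text
197 [101, 93, 89, 92, 94, 92, 79, 57, 44, 37, 38, 38, 40, 44, 52, 56, 58, 61]
198 [97, 80, 68, 71, 77, 77, 65, 46, 35, 32, 30, 26, 20, 23, 28, 32, 38, 46]
199 [91, 66, 48, 46, 51, 51, 45, 36, 32, 29, 28, 23, 16, 13, 17, 20, 30, 42]
201 [84, 60, 44, 37, 35, 32, 29, 29, 32, 30, 27, 21, 14, 12, 18, 18, 20, 27]
203 [97, 91, 86, 81, 73, 53, 36, 31, 31, 30, 26, 19, 14, 14, 15, 16, 19, 20]
204 [100, 101, 99, 97, 87, 66, 43, 34, 31, 30, 25, 17, 13, 18, 16, 20, 22, 23]
205 [102, 104, 102, 99, 92, 75, 56, 45, 41, 34, 26, 20, 19, 18, 20, 28, 34, 36]
knob left edge 192.75 [  3.1  46.4 108. ] centre y 39.4
knob left edge 191.41 [-14.2  46.8 108. ] centre y 39.8
knob left edge 191.77 [-16.8  45.2 108. ] centre y 38.2
bar 209 194.95 [-24.5  39.7  83. ]
bar 210 195.02 [-27.3  39.   83. ]
bar 211 194.8 [-30.2  39.   83. ]
bar 212 194.65 [-33.1  38.9  83. ]
bar 213 194.41 [-36.1  39.   83. ]
bar 214 194.27 [-38.9  38.8  83. ]
bar 215 194.05 [-41.9  38.9  83. ]
bar 216 193.84 [-44.8  38.9  83. ]
```

The knob centre is at y≈39.6 mm and the bar at about 38.9 mm, so they line up within about 1 mm. Next are the front clips, starting with the right one.

Request:
drive_tool(
  offset=[
    [0.7,-0.64,0],
    [0.7,-0.64,0],
    [0.69,-0.64,0],
    [0,0,0.51],
    [0,0,0.51],
    [0,0,0.51],
    [0,0,0.51],
    [0,0,0],
    [0,0,0],
    [0,0,0],
  ],
  turn=[
    [0,0,0],
    [0,0,0],
    [0,0,0],
    [0,0,0],
    [0,0,0],
    [0,0,0],
    [0,0,0],
    [0,0,0],
    [0,0,0],
    [0,0,0],
  ],
  hand=[0,0,0,0,0,0,0,0,0,0],
)

```text
time_s: 52.05
position: [0.4133, 0.1337, 0.1012]
tool_rot: [[0.989, -0.148, 0.001], [-0.148, -0.989, 0.0], [0.001, -0.0, -1.0]]
ft_force: [0.0, -0.5, -0.6]
grip_width: -0.0002
gripper_force: 0.0
```

Request:
drive_tool(
  offset=[
    [0,0,0.27],
    [0,0,0.27],
    [0,0,0.27],
    [0,0,0.27],
    [0,0,0.27],
    [0.1,0,0],
    [0.1,0,0],
    [0.08,0,0],
    [0,0,0],
    [0,0,0],
  ],
  turn=[
    [0,0,0],
    [0,0,0],
    [0,0,0],
    [0,0,0],
    [0,0,0],
    [0,0,0],
    [0,0,0],
    [0,0,0],
    [0,0,0],
    [0,0,0],
  ],
  hand=[0,0,0,0,0,0,0,0,0,0],
)

```text
time_s: 53.3
position: [0.4185, 0.1325, 0.0458]
tool_rot: [[0.989, -0.148, -0.013], [-0.148, -0.989, 0.001], [-0.013, 0.001, -1.0]]
ft_force: [-19.2, 5.3, 7.9]
grip_width: 0.0001
gripper_force: 9.9
```

```bash
python3 - <<'E'
from h import *
path([(-90,-65,46)])
E
```

```text
tcp box mm [-95.5 -64.3  45.8] f box [-19.8   2.4   7.9] w 0.0001 t 53.3
y ang -98.5 [0.139, 0.018, -0.008]
```

Request:
drive_tool(
  offset=[
    [-0.3,0,0],
    [0,0,-0.7],
    [0,0,-0.7],
    [0,-0.82,0],
    [0,-0.82,0],
    [0,-0.82,0],
    [0,-0.8,0],
    [0,0,0],
    [0,0,0],
    [0,0,0],
  ],
  turn=[
    [0,0,0],
    [0,0,0],
    [0,0,0],
    [0,0,0],
    [0,0,0],
    [0,0,0],
    [0,0,0],
    [0,0,0],
    [0,0,0],
    [0,0,0],
  ],
  hand=[0,0,0,0,0,0,0,0,0,0],
)

```text
time_s: 54.55
position: [0.4316, 0.2619, 0.1027]
tool_rot: [[0.989, -0.149, 0.0], [-0.149, -0.989, -0.0], [0.0, 0.0, -1.0]]
ft_force: [0.0, 1.2, 0.1]
grip_width: -0.0001
gripper_force: 0.0
```

```bash
python3 - <<'E'
from h import *
path([(-105,65,102),(-105,65,46),(-93,65,46)])
im=get_image("scene"); im2=get_image("top")
a=cv2.resize(im2[170:255,150:280],None,fx=3,fy=3,interpolation=cv2.INTER_CUBIC); b=cv2.resize(im[100:230,225:355],None,fx=3,fy=3,interpolation=cv2.INTER_CUBIC)
o=np.zeros((390,780,3),np.uint8); o[:255,:390]=a; o[:,390:]=b; cv2.imwrite("pics/c10.png",o)
E
```

```text
tcp box mm [-101.8   65.6  102.7] f box [-0.2  1.2  0.1] w -0.0001 t 54.55
y ang -98.6 [-0.081, 0.015, 0.017] [-0.0, -0.0, 1.4] [0.3, -0.0, 0.0]
```

View pics/c10.png

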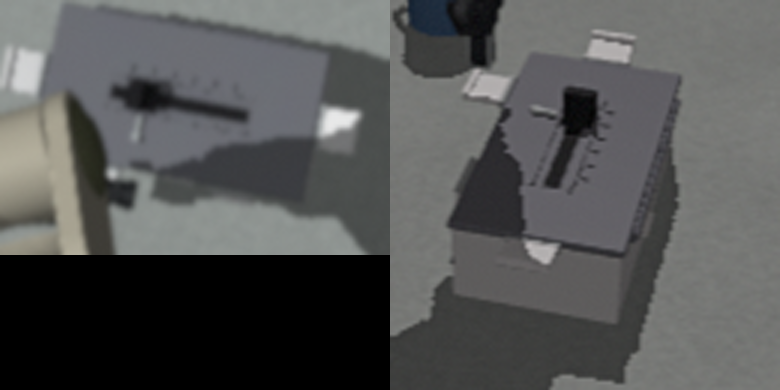

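The front right clip now hangs down, edge-on near crop (464,175). Next is the front left clip.

Request:
drive_tool(
  offset=[
    [-0.05,0,0.28],
    [0,0,0.28],
    [0,0,0.28],
    [0,0,0.28],
    [0,0,0.28],
    [0.1,0,0],
    [0.1,0,0],
    [0.1,0,0],
    [0.04,0,0],
    [0,0,0],
  ],
  turn=[
    [0,0,0],
    [0,0,0],
    [0,0,0],
    [0,0,0],
    [0,0,0],
    [0,0,0],
    [0,0,0],
    [0,0,0],
    [0,0,0],
    [0,0,0],
  ],
  hand=[0,0,0,0,0,0,0,0,0,0],
)

```text
time_s: 55.9
position: [0.4394, 0.2614, 0.0464]
tool_rot: [[0.989, -0.148, -0.008], [-0.148, -0.989, 0.0], [-0.008, 0.001, -1.0]]
ft_force: [-15.0, 4.5, 6.0]
grip_width: 0.0002
gripper_force: 8.1
```

```bash
python3 - <<'E'
from h import *
path([(-150,65,46)]); go(b2w(0,0),.2,-8.5)
E
```

```text
tcp box mm [-93.9  66.2  46.4] f box [-15.5   2.2   6. ] w 0.0002 t 55.9
y ang -98.5 [-1.403, 0.031, 0.021] 
pos [0.4394 0.2614 0.0464] f [-15.    4.5   6. ] w 0.0002 q6 115.8 t 55.9
shift units now-axes [ 2.318  1.659 -3.857]
turn z units 14.997 q6 then ~ 205.8 or other -15.0
shift units after turn [ 1.659 -2.317 -3.857]
```

Request:
drive_tool(
  offset=[
    [-0.35,0,0],
    [0,0,-0.8],
    [0,0,-0.9],
    [0,0,-0.9],
    [0,0,-0.9],
    [0,0,0],
    [0,0,0],
    [0,0,0],
    [0,0,0],
    [0,0,0],
  ],
  turn=[
    [0,0,0],
    [0,0,0],
    [0,0,0],
    [0,0,0],
    [0,0,0],
    [0,0,-1],
    [0,0,-1],
    [0,0,-1],
    [0,0,-1],
    [0,0,-1],
  ],
  hand=[0,0,0,0,0,0,0,0,0,0],
)

```text
time_s: 57.15
position: [0.4294, 0.263, 0.1869]
tool_rot: [[0.929, 0.369, 0.002], [0.369, -0.929, 0.0], [0.002, 0.0, -1.0]]
ft_force: [-0.4, 0.0, -0.6]
grip_width: 0.0
gripper_force: 0.0
```

Request:
drive_tool(
  offset=[
    [0,0,0],
    [0,0,0],
    [0,0,0],
    [0,0,0],
    [0,0,0],
    [0,0,0],
    [0,0,0],
    [0,0,0],
    [0,0,0],
    [0,0,0],
  ],
  turn=[
    [0,0,-1],
    [0,0,-1],
    [0,0,-1],
    [0,0,-1],
    [0,0,-1],
    [0,0,-1],
    [0,0,-1],
    [0,0,-1],
    [0,0,-1],
    [0,0,-1],
  ],
  hand=[0,0,0,0,0,0,0,0,0,0],
)

```text
time_s: 58.4
position: [0.4294, 0.263, 0.187]
tool_rot: [[0.145, 0.989, 0.002], [0.989, -0.145, 0.0], [0.0, 0.002, -1.0]]
ft_force: [0.1, 0.1, -0.1]
grip_width: 0.0
gripper_force: 0.0
```

```bash
python3 - <<'E'
from h import *
path([(0,165,180),(0,165,102)])
im=get_image("top");cv2.imwrite("pics/t11.png",im)
for p in ((0,137,76),(0,173,76),(0,173,90),(0,-137,76),(0,-173,76)): print(p,proj("top",np.r_[b2w(p[0]/1e3,p[1]/1e3),p[2]/1e3]).round(1))
# right/left clip blobs from unobstructed picture t8
g=cv2.imread("pics/t8.png"); hsv=cv2.cvtColor(g,cv2.COLOR_BGR2HSV); m=((hsv[...,2]>150)&(hsv[...,1]<40)).astype(np.uint8)
k,l,st,ce=cv2.connectedComponentsWithStats(m)
for i in range(1,k):
    if 40<st[i,4]<400 and 140<st[i,0]<285 and 150<st[i,1]<260: print(ce[i].round(1),st[i],(w2b(plane("top",ce[i],.08))*1000).round(0))
E
```

```text
tcp box mm [-104.1   66.3  187. ] f box [ 0.   0.1 -0.1] w 0.0 t 58.4
y ang -8.3 [2.46, 2.608, 0.179] [-0.001, -0.003, 1.95] 
(0, 137, 76) [[164.  195.1]]
(0, 173, 76) [[151.8 193. ]]
(0, 173, 90) [[150.4 192.3]]
(0, -137, 76) [[257.5 211.5]]
(0, -173, 76) [[269.8 213.7]]
[156.5 192.9] [149 185  16  17 215] [[  2. 158.  80.]]
[262.  213.1] [255 206  15  15 183] [[  -2. -151.   80.]]
[180.1 231.8] [172 224  17  16 217] [[-96.  69.  80.]]
[224.8 240.2] [216 233  18  16 213] [[-97. -61.  80.]]
```

Clip positions match the model: x≈0, and y≈+158 mm and −151 mm. I'll press the left clip down.

Request:
drive_tool(
  offset=[
    [0.82,0.87,0],
    [0.82,0.87,0],
    [0.82,0.87,0],
    [0,0,0.53],
    [0,0,0.53],
    [0,0,0.53],
    [0,0,0.53],
    [0,0,0],
    [0,0,0],
    [0,0,0],
  ],
  turn=[
    [0,0,0],
    [0,0,0],
    [0,0,0],
    [0,0,0],
    [0,0,0],
    [0,0,0],
    [0,0,0],
    [0,0,0],
    [0,0,0],
    [0,0,0],
  ],
  hand=[0,0,0,0,0,0,0,0,0,0],
)

```text
time_s: 59.7
position: [0.5474, 0.345, 0.1029]
tool_rot: [[0.148, 0.989, 0.002], [0.989, -0.148, 0.001], [0.001, 0.002, -1.0]]
ft_force: [-0.1, 0.0, 0.4]
grip_width: 0.0004
gripper_force: 0.0
```

Request:
drive_tool(
  offset=[
    [0,0,0.28],
    [0,0,0.28],
    [0,0,0.28],
    [0,0,0.28],
    [0,0,0.28],
    [-0.1,0,0],
    [-0.1,0,0],
    [-0.1,0,0],
    [-0.04,0,0],
    [0,0,0],
  ],
  turn=[
    [0,0,0],
    [0,0,0],
    [0,0,0],
    [0,0,0],
    [0,0,0],
    [0,0,0],
    [0,0,0],
    [0,0,0],
    [0,0,0],
    [0,0,0],
  ],
  hand=[0,0,0,0,0,0,0,0,0,0],
)

```text
time_s: 60.95
position: [0.5454, 0.3347, 0.0461]
tool_rot: [[0.148, 0.989, 0.003], [0.989, -0.148, 0.007], [0.008, 0.002, -1.0]]
ft_force: [3.1, 18.6, -7.1]
grip_width: 0.0003
gripper_force: 9.4
```

```bash
python3 - <<'E'
from h import *
path([(0,155,46)])
E
```

```text
tcp box mm [  0.  154.4  46.1] f box [ 0.3 18.9 -7.1] w 0.0003 t 60.95
y ang -8.5 [0.015, -0.001, 0.002]
```

Request:
drive_tool(
  offset=[
    [0.35,0,0],
    [0,0,-0.8],
    [0,0,-0.9],
    [0,0,-0.9],
    [0,0,-0.9],
    [-0.9,0,0],
    [-0.9,0,0],
    [-0.9,0,0],
    [-0.9,0,0],
    [-0.9,0,0],
  ],
  turn=[
    [0,0,0],
    [0,0,0],
    [0,0,0],
    [0,0,0],
    [0,0,0],
    [0,0,0],
    [0,0,0],
    [0,0,0],
    [0,0,0],
    [0,0,0],
  ],
  hand=[0,0,0,0,0,0,0,0,0,0],
)

```text
time_s: 62.2
position: [0.52, 0.1659, 0.1862]
tool_rot: [[0.148, 0.989, 0.0], [0.989, -0.148, -0.001], [-0.001, 0.001, -1.0]]
ft_force: [0.0, 0.0, 0.7]
grip_width: -0.0001
gripper_force: 0.0
```

Request:
drive_tool(
  offset=[
    [-0.9,0,0],
    [-0.9,0,0],
    [-0.9,0,0],
    [-0.9,0,0],
    [0,0,0],
    [0,0,0],
    [0,0,0],
    [0,0,0],
    [0,0,0],
    [0,0,0],
  ],
  turn=[
    [0,0,0],
    [0,0,0],
    [0,0,0],
    [0,0,0],
    [0,0,0],
    [0,0,0],
    [0,0,0],
    [0,0,0],
    [0,0,0],
    [0,0,0],
  ],
  hand=[0,0,0,0,0,0,0,0,0,0],
)

```text
time_s: 63.45
position: [0.4989, 0.025, 0.1857]
tool_rot: [[0.148, 0.989, -0.0], [0.989, -0.148, 0.0], [0.0, -0.0, -1.0]]
ft_force: [0.8, -0.8, 0.3]
grip_width: -0.0
gripper_force: 0.0
```

```bash
python3 - <<'E'
from h import *
path([(0,-165,186),(0,-165,102),(0,-165,46),(0,-151,46)])
E
```

```text
tcp box mm [-1.000e-01 -1.587e+02  1.857e+02] f box [ 0.9 -0.6  0.3] w -0.0 t 63.45
y ang -8.5 [-0.156, 0.002, -0.007] [-0.0, 0.0, 2.1] [-0.0, 0.0, 1.4] [0.35, -0.0, 0.0]
```

Request:
drive_tool(
  offset=[
    [-0.15,0,0.7],
    [0,0,0.7],
    [0,0,0.7],
    [0,0,0.28],
    [0,0,0.28],
    [0,0,0.28],
    [0,0,0.28],
    [0,0,0.28],
    [0.1,0,0],
    [0.1,0,0],
  ],
  turn=[
    [0,0,0],
    [0,0,0],
    [0,0,0],
    [0,0,0],
    [0,0,0],
    [0,0,0],
    [0,0,0],
    [0,0,0],
    [0,0,0],
    [0,0,0],
  ],
  hand=[0,0,0,0,0,0,0,0,0,0],
)

```text
time_s: 64.7
position: [0.4993, 0.027, 0.0457]
tool_rot: [[0.148, 0.989, -0.0], [0.989, -0.148, -0.0], [-0.0, -0.0, -1.0]]
ft_force: [0.2, -1.4, 0.0]
grip_width: 0.0001
gripper_force: 0.6
```

Request:
drive_tool(
  offset=[
    [0.1,0,0],
    [0.05,0,0],
    [0,0,0],
    [0,0,0],
    [0,0,0],
    [0,0,0],
    [0,0,0],
    [0,0,0],
    [0,0,0],
    [0,0,0],
  ],
  turn=[
    [0,0,0],
    [0,0,0],
    [0,0,0],
    [0,0,0],
    [0,0,0],
    [0,0,0],
    [0,0,0],
    [0,0,0],
    [0,0,0],
    [0,0,0],
  ],
  hand=[0,0,0,0,0,0,0,0,0,0],
)

```text
time_s: 65.95
position: [0.5001, 0.0327, 0.0457]
tool_rot: [[0.148, 0.989, 0.0], [0.989, -0.148, -0.0], [-0.0, 0.0, -1.0]]
ft_force: [-0.8, -0.2, 0.9]
grip_width: 0.0001
gripper_force: 0.0
```

Request:
drive_tool(
  offset=[
    [-0.4,0,0],
    [0,0,-0.9],
    [0,0,-0.9],
    [0,0,-0.9],
    [0,0,-0.9],
    [0,-0.9,0],
    [0,-0.9,0],
    [0,-0.9,0],
    [0,-0.9,0],
    [0,-0.9,0],
  ],
  turn=[
    [0,0,0],
    [0,0,0],
    [0,0,0],
    [0,0,0],
    [0,0,0],
    [0,0,0],
    [0,0,0],
    [0,0,0],
    [0,0,0],
    [0,0,0],
  ],
  hand=[0,0,0,0,0,0,0,0,0,0],
)

```text
time_s: 67.2
position: [0.3185, 0.0432, 0.1896]
tool_rot: [[0.149, 0.989, 0.0], [0.989, -0.149, -0.0], [-0.0, 0.0, -1.0]]
ft_force: [0.6, -1.0, -0.5]
grip_width: 0.0003
gripper_force: 0.0
```

```bash
python3 - <<'E'
from h import *
bstate()
im2=get_image("top"); im=get_image("scene"); cv2.imwrite("pics/t12.png",im2)
a=cv2.resize(im2[150:250,140:340],None,fx=2,fy=2,interpolation=cv2.INTER_CUBIC); b=cv2.resize(im[100:230,225:355],None,fx=3,fy=3,interpolation=cv2.INTER_CUBIC)
d=cv2.resize(im,None,fx=.44,fy=.44)
o=np.zeros((390,790,3),np.uint8); o[:200,:400]=a; o[:,400:]=b; o[202:202+184,:246]=d[:184]; cv2.imwrite("pics/c12.png",o)
E
```

```text
tcp box mm [-181.3 -167.4  189.6] f box [ 0.7 -0.9 -0.5] w 0.0003 t 67.2
```

View pics/c12.png

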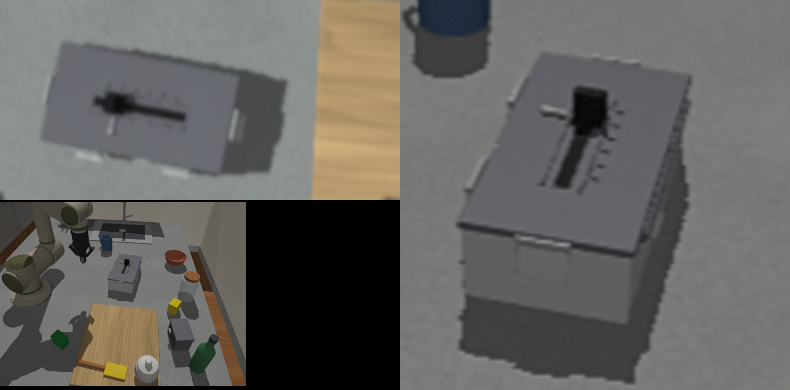

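The lid is shut and all the clips hang down, but the right clip showed no stop force. I'll press it again, deeper.

Request:
drive_tool(
  offset=[
    [0,0.9,0],
    [0,0.9,0],
    [0,0.9,0],
    [0,0.9,0],
    [0,0.9,0],
    [0,0,0.9],
    [0,0,0.9],
    [0,0,0.9],
    [0,0,0.9],
    [0,0,0],
  ],
  turn=[
    [0,0,0],
    [0,0,0],
    [0,0,0],
    [0,0,0],
    [0,0,0],
    [0,0,0],
    [0,0,0],
    [0,0,0],
    [0,0,0],
    [0,0,0],
  ],
  hand=[0,0,0,0,0,0,0,0,0,0],
)

```text
time_s: 68.55
position: [0.4971, 0.0164, 0.0439]
tool_rot: [[0.149, 0.989, -0.005], [0.989, -0.149, 0.001], [0.0, -0.005, -1.0]]
ft_force: [-0.3, -0.4, 0.6]
grip_width: -0.0002
gripper_force: 0.0
```

Request:
drive_tool(
  offset=[
    [0.1,0,0],
    [0.1,0,0],
    [0.1,0,0],
    [0.1,0,0],
    [0.05,0,0],
    [0.05,0,0],
    [0,0,0],
    [0,0,0],
    [0,0,0],
    [0,0,0],
  ],
  turn=[
    [0,0,0],
    [0,0,0],
    [0,0,0],
    [0,0,0],
    [0,0,0],
    [0,0,0],
    [0,0,0],
    [0,0,0],
    [0,0,0],
    [0,0,0],
  ],
  hand=[0,0,0,0,0,0,0,0,0,0],
)

```text
time_s: 69.8
position: [0.5007, 0.0355, 0.0458]
tool_rot: [[0.148, 0.989, -0.0], [0.989, -0.148, -0.002], [-0.002, -0.0, -1.0]]
ft_force: [-1.4, -8.9, 1.6]
grip_width: 0.0002
gripper_force: 4.6
```

```bash
python3 - <<'E'
from h import *
bstate()
E
```

```text
tcp box mm [ 1.000e-01 -1.482e+02  4.580e+01] f box [-0.1 -9.1  1.6] w 0.0002 t 69.8
```

9 N at y=−148 mm means it is at the stop. One small further push, then retreat and do a final check.

Request:
drive_tool(
  offset=[
    [0.03,0,0],
    [0,0,0],
    [0,0,0],
    [0,0,0],
    [-0.5,0,0],
    [0,0,-0.9],
    [0,0,-0.9],
    [0,0,-0.9],
    [0,0,-0.9],
    [0,-0.9,0],
  ],
  turn=[
    [0,0,0],
    [0,0,0],
    [0,0,0],
    [0,0,0],
    [0,0,0],
    [0,0,0],
    [0,0,0],
    [0,0,0],
    [0,0,0],
    [0,0,0],
  ],
  hand=[0,0,0,0,0,0,0,0,0,0],
)

```text
time_s: 71.05
position: [0.4641, 0.0231, 0.1919]
tool_rot: [[0.148, 0.989, 0.006], [0.989, -0.148, -0.001], [-0.0, 0.006, -1.0]]
ft_force: [-1.0, -0.3, -1.4]
grip_width: -0.0004
gripper_force: 0.0
```

Request:
drive_tool(
  offset=[
    [0,-0.9,0],
    [0,-0.9,0],
    [0,-0.9,0],
    [0,-0.9,0],
    [-0.9,0,0],
    [-0.9,0,0],
    [0,0,0],
    [0,0,0],
    [0,0,0],
    [0,0,0],
  ],
  turn=[
    [0,0,0],
    [0,0,0],
    [0,0,0],
    [0,0,0],
    [0,0,0],
    [0,0,0],
    [0,0,0],
    [0,0,0],
    [0,0,0],
    [0,0,0],
  ],
  hand=[0,0,0,0,0,0,0,0,0,0],
)

```text
time_s: 72.3
position: [0.3093, -0.0259, 0.1897]
tool_rot: [[0.147, 0.989, -0.0], [0.989, -0.147, 0.0], [0.0, -0.0, -1.0]]
ft_force: [-0.3, 0.3, -0.4]
grip_width: -0.0
gripper_force: 0.0
```

```bash
python3 - <<'E'
from h import *
bstate()
im2=get_image("top"); im=get_image("scene")
a=cv2.resize(im2[160:250,150:270],None,fx=3.3,fy=3.3,interpolation=cv2.INTER_CUBIC); b=cv2.resize(im[100:220,235:355],None,fx=3.3,fy=3.3,interpolation=cv2.INTER_CUBIC)
o=np.zeros((396,792,3),np.uint8); o[:297,:396]=a; o[:,396:]=b; cv2.imwrite("pics/c13.png",o)
E
```

```text
tcp box mm [-180.2 -237.1  189.7] f box [-0.3  0.2 -0.4] w -0.0 t 72.3
```

View pics/c13.png

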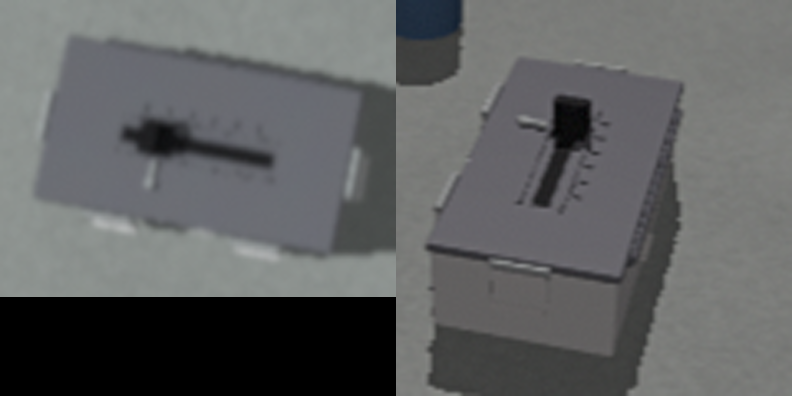

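Lid shut, all four clips flat against the walls (front ones at crop (112,222) and (255,250), left at (47,115), right at (355,172)), and the knob level with the marker bar at (152,175). Handing in.

```bash
python3 -c "
from rig import env
print(env.close_job())"
```

```text
the job is handed in; nothing more can be done
None
```

The job is handed in, with no verdict returned: all four cartons are in the box, the lid is shut, the four clips are pressed flat to their stops, the slider is within about 1 mm of the marker by camera, and the sugar pot was not touched.

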